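# Seat the keyed carrier on the mixer, lock it and nest the sleeve

### The job

The round carrier on the bench mixer is riding up on its hidden drive pins: turn it round on its hub until it drops fully home, without lifting it off. Then swing the red latch in over the carrier's rim as far as it goes, and stand the orange tapered sleeve, narrow end down, in the carrier's blue socket so that it settles loosely and upright, without pressing it tight. Leave the jar, the bottle and the timer where they stand.

Things in the scene. Friction and masses are not known exactly. Their poses are not given: they have to be found in the camera images.
- mixer: low white mixer housing, 200 x 200 x 35 mm, fixed to the bench; origin at the centre of its underside, x to its rear, control panel on its -x face, z axis through the hub. The dark drive plate on it, hidden under the carrier, is fixed
- drive_top (a point): centre of the drive plate's top, 45 mm above the bench. It bears a hub (30 mm wide, 29 mm high, 1 mm play in the carrier's bore) and three pins 10 mm high on unequal radii, at an unknown angle that differs each time. Turned 0.4 to 2.5 rad anticlockwise (from above), the carrier reaches the one angle (within about 0.05 rad) where its holes meet the pins, and drops 10 mm by its weight
- carrier: loose round carrier, 0.6 kg: aluminium disc 170 mm across, 8 mm thick, on a grey block 120 x 120 x 30 mm; origin at the centre of the block's underside, x axis towards the handle peg; disc top 38 mm above the origin. Starts riding on the pins, origin 55 mm above the bench; home it is at 45 mm and cannot turn farther. Slick underside: turning it needs about 1 N at the peg
- socket (a point): centre of the mouth of the blue tapered socket on the carrier's axis, 78 mm above the carrier's origin; inside 49 mm across at the mouth, narrowing to 35 mm at its floor 40 mm lower; outside 58 mm at the mouth
- peg (a point): centre of the upright black handle peg on the carrier's disc, 62 mm from the carrier's axis, 12 mm thick, from 26 to 78 mm above the carrier's origin; this point lies at half its height. Meant to be pushed round
- latch (a joint): angle of the red hold-down latch, rad; 0 open, 1.32 closed at its stop; grows as the latch swings clockwise seen from above; stays where it is left (about 1 N at the post). The arm lies 86 to 94 mm above the bench, so it passes over the disc only when the carrier is fully home
- latch_pivot (a point): point on the upright axis of the latch hinge, on the pillar at the mixer's left front corner, at the height of the latch arm's underside (86 mm)
- latch_post (a point): top of the latch's upright black post, 12 mm thick, 66 mm from the hinge axis, standing from 94 to 127 mm above the bench, to be pushed sideways
- sleeve: loose orange hollow tapered sleeve, 0.12 kg, 75 mm high, walls 4 mm, standing narrow end down; origin at the centre of its lower end, z up. Outside 38 mm across at the foot, 56 mm at 50 mm height, then straight to the top. It rests on the socket's taper, not on its floor, with its origin 44 to 46 mm above the carrier's; a push of some 20 N wedges it
- jar: bystander: white-lidded specimen jar, 53 mm across, 62 mm high, origin under its centre
- bottle: bystander: amber reagent bottle with white cap, 60 mm across, 129 mm high, origin under its centre
- timer: bystander: lab timer, 66 x 64 x 28 mm, origin under its centre

How it is judged:
On the way, in this order (a step that is already met when the one before it is completed fails the run):
1. the carrier has dropped fully home on the drive plate (z of carrier in the frame of mixer below 0.0475 m and angle between carrier's own z axis and vertical below 0.04 rad), for 0.2 s.
2. the latch is swung in over the rim (value of joint latch above 1.2 rad), for 0.2 s.
At the end, for the whole second after the job is handed in: carrier flat and home (origin under 47.5 mm above the bench, tilt under 0.04 rad), latch beyond 1.2 rad, sleeve in the socket, narrow end down, within 5 mm of the carrier's axis, foot 32 to 54 mm above the carrier's origin, tilt under 0.1 rad; carrier and sleeve at rest (all of step 1 and value of joint latch above 1.2 rad and horizontal distance between sleeve and carrier below 0.005 m and z of sleeve in the frame of carrier between 0.032 and 0.054 m and angle between sleeve's own z axis and vertical below 0.1 rad and linear speed of each of sleeve, carrier below 0.02 m/s); the robot touches nothing.
It fails at once if the carrier is lifted off its hub or tipped (z of carrier in the frame of mixer above 0.07 m or angle between carrier's own z axis and vertical above 0.25 rad).
It fails at once if the sleeve is pressed tight in the socket, contact forces on the taper over 50 N (contact force between sleeve and carrier above 50 N).
It fails at once if the jar, the bottle or the timer is moved more than 30 mm (distance of any of jar, bottle, timer from where it was at the start of the episode above 0.03 m).
It also fails if it takes over 70 s, if anything falls off the work surface, if the arm or the gripper's body presses on something with over 40 N, if the wrist force passes 120 N, or if a joint passes its speed limit or range.

### The arm

A 6-joint arm with a two-finger parallel gripper is mounted at the origin on the work surface; the furniture and walls round the work are solid. World frame = base frame: x ahead of the robot, y to its left, z up, the work surface at z = 0. Lengths are in m, angles in rad, forces in N, time in s.
With the tool pointing down it reaches from about 0.375 to 0.825 m from the base axis. Payload 5.5 kg.
Tool frame: the origin (TCP) lies between the finger pads; the fingertips stand 11 mm ahead of it and the grasp point (between the pads) lies 8 mm behind it; z points along the fingers, y is the direction in which the jaws open and shut (so a half turn about z gives the same grasp; the last joint's range is limited). The gripper opens to 85 mm and grips with 20 to 120 N. Pads are 22 mm wide; open, the fingers measure 114 mm over their backs; the gripper's body (76 mm by 85 mm) begins 54 mm behind the grasp point. The pads swing forward as they close: fully open they stand 13 mm farther back than shut.
Start: joints at [-1.341, 0.314, -0.047, 1.21, 0, 1.571], TCP at [0.137, -0.584, 0.206] pointing down, gripper open.
Joint ranges: [-2.67, 2.67], [-0.69, 1.73], [-1.03, 1.25], [-2.08, 2.16], [-1.42, 1.45], [-3.14, 3.14]. Speed limits (rad/s): [2.39, 2.39, 3.01, 3.14, 3.14, 3.14].

### API

Orientations are given as a 3x3 rotation matrix whose columns are the frame's x, y, z axes.
In Python, from workcell import ctrl, cams gives the robot as it stands.
- The arm moves only by the tool move_arm, never from a script. Its argument "commands" is a list of rows, each a list of 2 entries, a list of its own where there are three numbers: the shift along the tool's x, y, z scaled (see below), then the turn, a rotation vector about the tool's x, y, z scaled (see below). A call has 1 to 5 rows; each row is the pose to reach, as a shift and turn from the pose commanded when the call began, along the tool's axes at that moment; what a row does not reach only later rows make up. The controller multiplies each number of a shift by 0.15 m and each number of a turn by 1.5 rad. A row lasts 1/10 s, in which the tool goes at most 50 mm and 8.59 degrees, less where a joint would pass 70% of its speed; a pose out of reach is approached as far as the arm can. A call with a number of a shift or a turn outside -1 to 1 is refused whole. A call with a gripper value outside its range is refused whole. "grip" is the closure, from -1 (fully open) to 1 (shut), so that 0 is half open, set as the call begins (left out, the last holds). The fingers move at their own pace and stop on an object; the grip force is fixed at half the most. Time passes only in rows, so rows that repeat a pose let the fingers close. It gives the time, the measured TCP pose, the force and the opening at its end, in the units of the state.
- ctrl.get_state(): the state, without advancing time (a new reading comes with each control period).
- cams.camera(name): name is "scene" or "top"; returns (picture, depth): 400x640x3 uint8, red, green, blue; 400x640 float32, m along the optical axis (not along the pixel's ray), 0 where there is no reading.
- cams.camera_info(name): a dict with "intrinsics" (3x3 intrinsics, pixels), "D" ([k1, k2, p1, p2, k3] as OpenCV has them; the pictures are not rectified), "extrinsics" (4x4, takes a point from camera to world coordinates). Camera axes: x right, y down, z forward; pixel columns grow to the right and rows downward; lengths in m; the calibration is good to about 2 mm. A picture is of the moment at which its call begins. camera_info takes no time and is no camera call.
- ctrl.sign_off(): hands the job in, once; it reports no verdict.
The state is a dict: "t": time; "q": joint angles; "joint_vel": joint speeds; "tau": joint torques, N m; "position": TCP position; "tcp_rot": TCP orientation; "wrist_force": force on the tool from outside, world axes, zero at the start; "wrist_torque": the same for the moment, N m; "gripper_width": finger opening in m.
Only numpy, scipy, OpenCV 4.12 (cv2) and the standard library are available. Lean on these libraries where they do the work, as an engineer would, in place of code of your own. Each camera call takes 0.05 s, during which the arm holds its last target.

## Working session

There is one attempt and no reset: what is moved stays moved. The work goes in short steps, Python scripts to look and compute and a tool call to move; the robot and the scene stay as the last step left them, time stands still between calls to the robot, and variables do not carry over. Pictures are saved under pics/ and viewed, and the job is handed in when it is done.

Besides the shell and the picture viewer there is one more tool, called after "Request:" as name(argument=value, ...), one argument or row to a line, values as JSON. move_arm: Moves the arm, as the interface text tells. Shifts and turns lie within -1 to 1; 1 stands for 0.15 m of shift or 1.5 rad of turn. Its arguments: {"type":"object","properties":{"commands":{"type":"array"},"grip":{"type":"number"}},"required":["commands"]}

```bash
mkdir -p pics; ls; python3 - <<'E'
from workcell import ctrl,cams
import cv2,numpy as np
s=ctrl.get_state()
for k,v in s.items(): print(k,np.round(v,4).tolist())
for n in ("scene","top"):
    p,d=cams.camera(n); cv2.imwrite(f"pics/{n}0.png",p[:,:,::-1]); np.savez(f"{n}0.npz",p=p,d=d)
    i=cams.camera_info(n); print(n,{k:np.round(v,4).tolist() for k,v in i.items()})
E
```

```text
pics
t 0.0
q [-1.341, 0.3142, -0.0481, 1.2102, 0.0, 1.5708]
joint_vel [-0.0018, -0.0008, -0.0003, -0.0003, -0.0002, 0.0019]
tau [0.0008, -53.9593, 33.9746, 0.0192, 0.0001, -0.0]
position [0.1365, -0.5836, 0.2056]
tcp_rot [[0.9737, 0.2278, -0.0004], [0.2278, -0.9737, 0.0017], [0.0, -0.0017, -1.0]]
wrist_force [-0.6611, -0.2181, -0.0681]
wrist_torque [0.005, -0.0786, -0.033]
gripper_width 0.0847
scene {'intrinsics': [[509.4554, 0.0, 325.8727], [0.0, 509.4554, 202.4426], [0.0, 0.0, 1.0]], 'D': [-0.1535, 0.0, 0.0, 0.0, 0.0], 'extrinsics': [[0.8965, -0.2085, 0.391, -0.0517], [-0.4429, -0.4513, 0.7748, -1.2927], [0.0149, -0.8677, -0.4969, 0.8518], [0.0, 0.0, 0.0, 1.0]]}
top {'intrinsics': [[487.5652, 0.0, 323.7152], [0.0, 487.5652, 197.7433], [0.0, 0.0, 1.0]], 'D': [-0.1491, 0.0, 0.0, 0.0, 0.0], 'extrinsics': [[-0.0045, -0.9983, 0.0574, 0.4658], [-1.0, 0.0048, 0.0049, -0.0798], [-0.0051, -0.0574, -0.9983, 1.4096], [0.0, 0.0, 0.0, 1.0]]}
```

View pics/scene0.png

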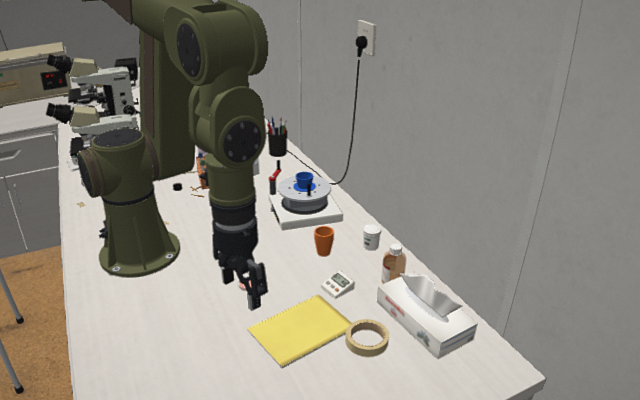

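View pics/top0.png

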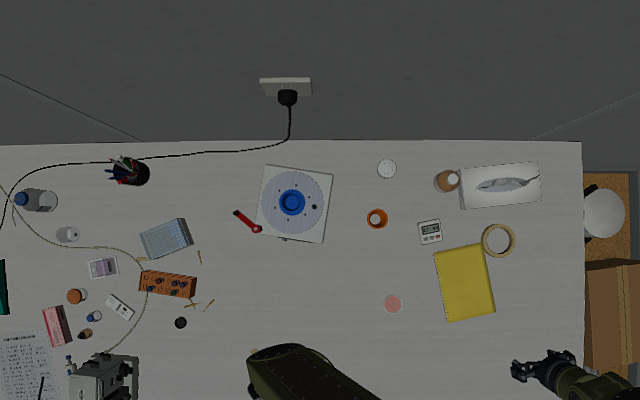

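The top view shows the mixer at about (293,203), the peg at (314,207), the red latch running from (257,229) to (237,212), the sleeve at (377,218), the jar at (387,169), the bottle at (447,181) and the timer at (430,231). I'll zoom in and measure.

```bash
cat > h.py <<'E'
from workcell import ctrl,cams
import cv2,numpy as np
def ray(n,uv):
    i=cams.camera_info(n);K=np.array(i["intrinsics"]);D=np.array(i["D"]);E=np.array(i["extrinsics"])
    x=cv2.undistortPoints(np.array(uv,float).reshape(-1,1,2),K,D).reshape(-1,2)
    r=np.c_[x,np.ones(len(x))]@E[:3,:3].T
    return E[:3,3],r
def onplane(n,uv,z):
    o,r=ray(n,uv); t=(z-o[2])/r[:,2]; return o+t[:,None]*r
def proj(n,P):
    i=cams.camera_info(n);K=np.array(i["intrinsics"]);D=np.array(i["D"]);E=np.linalg.inv(np.array(i["extrinsics"]))
    return cv2.projectPoints(np.array(P,float).reshape(-1,1,3),cv2.Rodrigues(E[:3,:3])[0],E[:3,3],K,D)[0].reshape(-1,2)
def mask(p,lo,hi):
    h=cv2.cvtColor(p,cv2.COLOR_RGB2HSV); 
    return cv2.inRange(h,np.array(lo),np.array(hi))
def shot(n,name):
    p,d=cams.camera(n); np.savez(name+".npz",p=p,d=d); cv2.imwrite(f"pics/{name}.png",p[:,:,::-1]); return p,d
def crop(p,x0,y0,x1,y1,k,name):
    cv2.imwrite(f"pics/{name}.png",cv2.resize(p[y0:y1,x0:x1,::-1],None,fx=k,fy=k,interpolation=cv2.INTER_CUBIC))
E
python3 - <<'E'
from h import *
p=np.load("top0.npz")["p"]; crop(p,225,155,395,255,4.5,"top0c")
p2=np.load("scene0.npz")["p"]; crop(p2,255,150,415,270,5,"scene0c")
E
```

```text
(no output)
```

View pics/top0c.png

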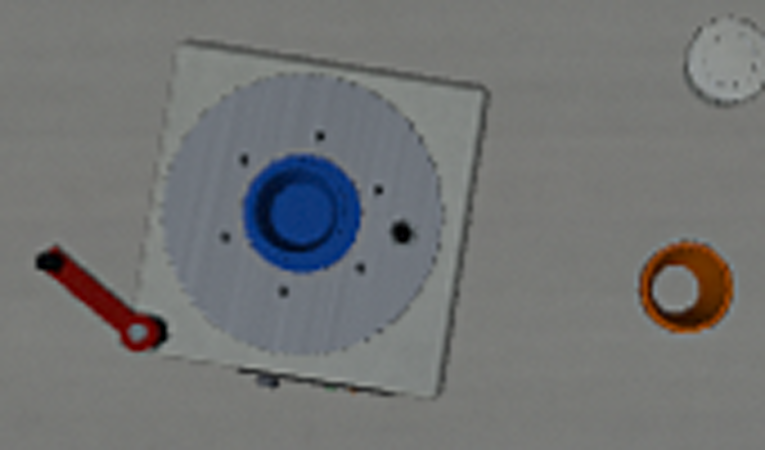

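View pics/scene0c.png

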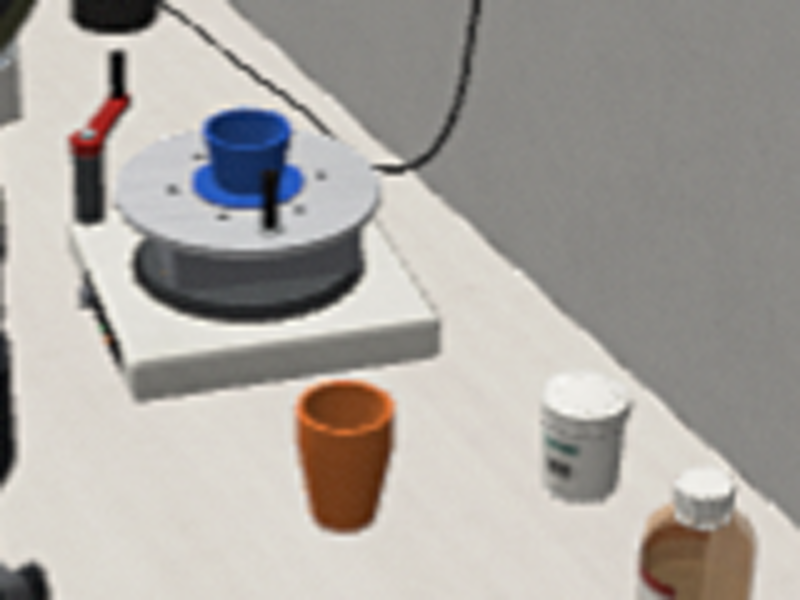

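```bash
python3 - <<'E'
from h import *
p=np.load("top0.npz")["p"];d=np.load("top0.npz")["d"]
def comp(m,x,y,r=30):
    n,l,s,c=cv2.connectedComponentsWithStats(m)
    best=[(s[i][4],i) for i in range(1,n) if np.hypot(c[i][0]-x,c[i][1]-y)<r]
    best.sort(reverse=True); i=best[0][1]; return (l==i).astype(np.uint8),s[i],c[i]
def ell(m):
    c=max(cv2.findContours(m,cv2.RETR_EXTERNAL,cv2.CHAIN_APPROX_NONE)[0],key=cv2.contourArea)
    return cv2.fitEllipse(c),cv2.minEnclosingCircle(c)
for nm,lo,hi,xy,z in (("blue",(100,120,30),(125,255,255),(292,203),.133),("orange",(5,150,60),(18,255,255),(377,218),.075)):
    m,s,c=comp(mask(p,lo,hi),*xy); e,k=ell(m); print(nm,s,c,e,k, onplane("top",[e[0],c],z).round(4).tolist())
    r=e[1][0]/2; P=onplane("top",[[e[0][0]-r,e[0][1]],[e[0][0]+r,e[0][1]]],z); print("dia",np.linalg.norm(P[0]-P[1]))
m=cv2.bitwise_or(mask(p,(0,150,40),(4,255,255)),mask(p,(172,150,40),(180,255,255)))
m,s,c=comp(m,247,220); print("red",s,c)
print("pivot",onplane("top",[[225+139/4.5,155+333/4.5]],.094))
g=cv2.cvtColor(p,cv2.COLOR_RGB2GRAY)
for nm,x,y,z in(("peg",314,207,.133),("post",236,213,.127)):
    w=g[y-6:y+7,x-6:x+7]; mm=(w<35)
    yy,xx=np.nonzero(mm); c=(xx.mean()+x-6,yy.mean()+y-6); print(nm,mm.sum(),c,onplane("top",[c],z)); print(w)
for nm,x,y,z in(("jar",387,169,.062),("bottle",449,181,.129),("timer",430,231,.028)):
    print(nm,onplane("top",[(x,y)],z),d[y,x])
# mixer corners on z=.035
C=[(225+a/4.5,155+b/4.5) for a,b in((186,40),(489,88),(438,398))]
print(onplane("top",C,.035))
o,r=ray("top",[(292,203),(263,203),(275,240),(350,200)])
for (x,y),rr in zip([(292,203),(280,190),(320,230),(350,200)],ray("top",[(292,203),(280,190),(320,230),(350,200)])[1]): print((x,y),o+rr*d[y,x])
E
```

```text
blue [279 189  26  27 532] [291.63345865 202.02631579] ((291.6214599609375, 202.05523681640625), (25.167282104492188, 25.259016036987305), 148.2423095703125) ((291.73077392578125, 202.0230712890625), 13.084874153137207) [[0.5283, 0.0107, 0.133], [0.5283, 0.0107, 0.133]]
dia 0.06615584260843202
orange [367 209  21  20 192] [378.69791667 217.73958333] ((377.1328430175781, 218.6005859375), (19.025554656982422, 19.53954315185547), 68.18482971191406) ((377.0, 218.5), 10.111974716186523) [[0.4846, -0.2193, 0.075], [0.4869, -0.2237, 0.075]]
dia 0.052279393664627395
red [236 210  24  23 134] [247.95522388 222.14179104]
pivot [[0.45764689 0.11045004 0.094     ]]
peg 13 (np.float64(313.84615384615387), np.float64(206.46153846153845)) [[ 0.51642648 -0.04758712  0.133     ]]
[[118 118 118 116 115 115 117 116 116 115 115 115 116]
 [114 116 117 113 116 121 118 119 117 115 115 116 117]
 [116 117 119 115 122 123 102 112 118 116 114 117 116]
 [118 119 118 122  87  64  48  82 111 116 115 118 116]
 [116 120 118 113  48   6   9  27 100 105 113 118 115]
 [117 119 119  95  32   0   1   0  54 102 118 117 1
[... 990 characters left out ...]
 32]
 [119 121 120 123 125 116  82  29  33  37  33  34  37]
 [118 119 120 120 121 124 123 108  42  28  36  36  39]
 [119 118 120 122 119 120 123 124 110  63  27  34  39]
 [117 118 117 119 120 120 120 122 125 109  60  28  31]]
jar [[ 0.6225877  -0.24980093  0.062     ]] 1.3529325
bottle [[ 0.58241233 -0.40698537  0.129     ]] 1.2965791
timer [[ 0.44893412 -0.375164    0.028     ]] 1.3838753
[[ 0.64208884  0.08974579  0.035     ]
 [ 0.61047491 -0.10156408  0.035     ]
 [ 0.41608516 -0.06860408  0.035     ]]
(292, 203) [0.52730209 0.01200076 0.10047764]
(280, 190) [0.563045   0.04503988 0.09366245]
(320, 230) [ 0.45391667 -0.06221669  0.03608146]
(350, 200) [ 0.53984002 -0.14891472  0.00149548]
```

```bash
cat >> h.py <<'E'
def plan(target,yaw=None):
    s=ctrl.get_state();R=np.array(s["tcp_rot"]);d=R.T@(np.array(target)-s["position"])
    y0=np.arctan2(R[1,0],R[0,0]); out=(d/.15).round(3).tolist()
    # full rotation to exact down pose with given yaw
    y=y0 if yaw is None else yaw
    T=np.array([[np.cos(y),np.sin(y),0],[np.sin(y),-np.cos(y),0],[0,0,-1]])
    rv=cv2.Rodrigues(R.T@T)[0].ravel()/1.5
    print("units shift",out,"turn",rv.round(4).tolist(),"yaw now",round(y0,4))
E
python3 - <<'E'
from h import *
print(onplane("top",[(234.7,212.5)],.127))
plan((.29,-.46,.21)); plan((.45,-.33,.21)); plan((.485,-.033,.2))
E
```

```text
[[0.50155144 0.16224384 0.127     ]]
units shift [1.184, -0.57, -0.028] turn [-0.0011, 0.0, -0.0] yaw now 0.2298
units shift [2.42, -1.171, -0.027] turn [-0.0011, 0.0, -0.0] yaw now 0.2298
units shift [3.098, -3.046, 0.043] turn [-0.0011, 0.0, -0.0] yaw now 0.2298
```

Request:
move_arm(
  commands=[
    [[0.3,-0.1,0],[0,0,0]],
    [[0.6,-0.2,0],[0,0,0]],
    [[0.9,-0.35,0],[0,0,0]],
    [[0.97,-0.5,0],[0,0,0]],
    [[0.97,-0.5,0],[0,0,0]],
  ],
  grip=1,
)

```text
t: 0.6
position: [0.2624, -0.4748, 0.2062]
tcp_rot: [[0.973, 0.232, -0.001], [0.232, -0.973, 0.002], [-0.0, -0.002, -1.0]]
wrist_force: [-0.3, -0.8, -0.7]
gripper_width: 0.0124
```

```bash
python3 - <<'E'
from h import *
s=ctrl.get_state();print(np.round(s["q"],3)); plan((.45,-.33,.2),0.0); plan((.485,-.033,.2),0.)
E
```

```text
[-1.066e+00  2.070e-01 -1.860e-01  1.179e+00  1.000e-03  1.842e+00]
units shift [1.441, -0.65, 0.042] turn [-0.0015, 0.0002, 0.1558] yaw now 0.2336
units shift [2.126, -2.522, 0.047] turn [-0.0015, 0.0002, 0.1558] yaw now 0.2336
```

Request:
move_arm(
  commands=[
    [[0.25,-0.15,0],[0,0,-0.09]],
    [[0.5,-0.3,0],[0,0,-0.18]],
    [[0.75,-0.45,0],[0,0,-0.27]],
    [[1,-0.6,0],[0,0,-0.36]],
    [[1,-0.9,0],[0,0,-0.45]],
  ],
  grip=1,
)

```text
t: 1.1
position: [0.3803, -0.313, 0.2059]
tcp_rot: [[0.613, 0.79, 0.002], [0.79, -0.613, -0.001], [0.001, 0.002, -1.0]]
wrist_force: [1.0, 0.2, 0.9]
gripper_width: 0.0001
```

```bash
python3 - <<'E'
from h import *
s=ctrl.get_state();print(np.round(s["q"],3),s["gripper_width"]); plan((.485,-.033,.2),np.pi/2)
E
```

```text
[-6.890e-01  1.100e-01 -3.030e-01  1.156e+00  1.000e-03  1.541e+00] 6.14484608068587e-05
units shift [1.903, -0.592, 0.039] turn [0.0014, 0.0, -0.4395] yaw now 0.9115
```

Request:
move_arm(
  commands=[
    [[0.25,-0.1,0],[0,0,-0.09]],
    [[0.5,-0.2,0],[0,0,-0.18]],
    [[0.75,-0.3,0],[0,0,-0.27]],
    [[1,-0.4,0],[0,0,-0.36]],
    [[1,-0.5,0],[0,0,-0.44]],
  ],
)

```text
t: 1.6
position: [0.412, -0.1458, 0.2064]
tcp_rot: [[-0.003, 1.0, 0.001], [1.0, 0.003, 0.001], [0.001, 0.001, -1.0]]
wrist_force: [-0.4, -1.5, 0.4]
gripper_width: 0.0001
```

```bash
python3 - <<'E'
from h import *
plan((.485,-.033,.2),np.pi/2)
E
```

```text
units shift [0.751, 0.489, 0.044] turn [0.0007, -0.0006, 0.002] yaw now 1.5738
```

Request:
move_arm(
  commands=[
    [[0.33,0.24,0.04],[0,0,0]],
    [[0.6,0.4,0.04],[0,0,0]],
    [[0.76,0.48,0.04],[0,0,0]],
    [[0.76,0.48,0.3],[0,0,0]],
    [[0.76,0.48,0.56],[0,0,0]],
  ],
)

```text
t: 2.1
position: [0.4851, -0.0342, 0.1223]
tcp_rot: [[0.004, 1.0, 0.003], [1.0, -0.004, -0.001], [-0.001, 0.003, -1.0]]
wrist_force: [0.0, -0.7, -0.4]
gripper_width: 0.0
```

```bash
python3 - <<'E'
from h import *
p,_=shot("top","top1"); crop(p,215,150,395,260,4.4,"top1c")
p,_=shot("scene","scene1"); crop(p,240,150,400,270,5,"scene1c")
plan((.484,-.032,.122),np.pi/2)
E
```

```text
units shift [0.017, 0.034, -0.027] turn [-0.006, -0.0002, -0.0039] yaw now 1.5649
```

View pics/top1c.png

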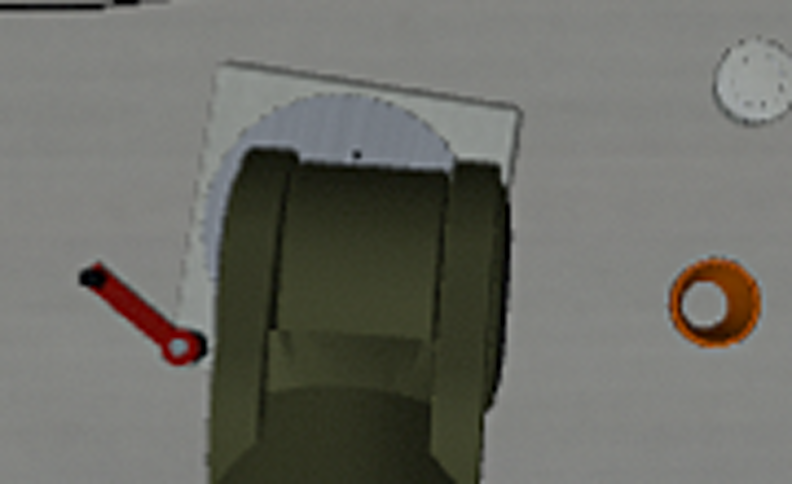

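View pics/scene1c.png

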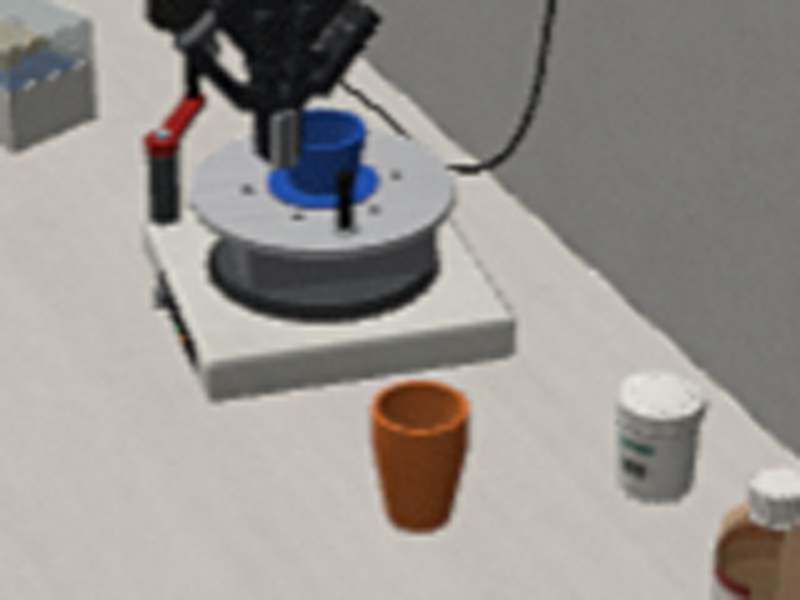

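```bash
cat >> h.py <<'E'
C0=np.array([.529,.011])
def arc(a0,a1,n=5,z=.122,r=.062):
    s=ctrl.get_state();R=np.array(s["tcp_rot"]);print("pos",np.round(s["position"],4),"F",np.round(s["wrist_force"],1), "ang",np.degrees(np.arctan2(s["position"][1]-C0[1],s["position"][0]-C0[0])).round(1))
    for a in np.radians(np.linspace(a0,a1,n+1)[1:]):
        t=np.r_[C0+r*np.array([np.cos(a),np.sin(a)]),z]; print(round(np.degrees(a),1),(R.T@(t-s["position"])/.15).round(3).tolist())
E
python3 - <<'E'
from h import *
arc(-137,-107)
E
```

```text
pos [ 0.4789 -0.0345  0.1179] F [-1.5  0.  -0.6] ang -137.7
-131.0 [-0.008, 0.063, -0.028]
-125.0 [-0.034, 0.097, -0.028]
-119.0 [-0.057, 0.134, -0.028]
-113.0 [-0.076, 0.173, -0.029]
-107.0 [-0.09, 0.213, -0.029]
```

Request:
move_arm(
  commands=[
    [[-0.01,0.06,0],[0,0,0]],
    [[-0.035,0.1,0],[0,0,0]],
    [[-0.06,0.135,0],[0,0,0]],
    [[-0.075,0.17,0],[0,0,0]],
    [[-0.09,0.21,0],[0,0,0]],
  ],
)

```text
t: 2.7
position: [0.5155, -0.0488, 0.1234]
tcp_rot: [[0.007, 1.0, 0.001], [1.0, -0.007, -0.0], [-0.0, 0.001, -1.0]]
wrist_force: [0.9, -0.0, -0.1]
gripper_width: 0.0002
```

```bash
python3 - <<'E'
from h import *
p,_=shot("scene","scene2"); crop(p,240,150,400,270,5,"scene2c")
arc(-107,-101)
E
```

```text
pos [ 0.5164 -0.049   0.1232] F [ 1.1 -0.3  0.3] ang -101.9
-105.8 [0.002, -0.028, 0.008]
-104.6 [0.0, -0.02, 0.008]
-103.4 [-0.002, -0.012, 0.008]
-102.2 [-0.004, -0.003, 0.008]
-101.0 [-0.005, 0.005, 0.008]
```

View pics/scene2c.png

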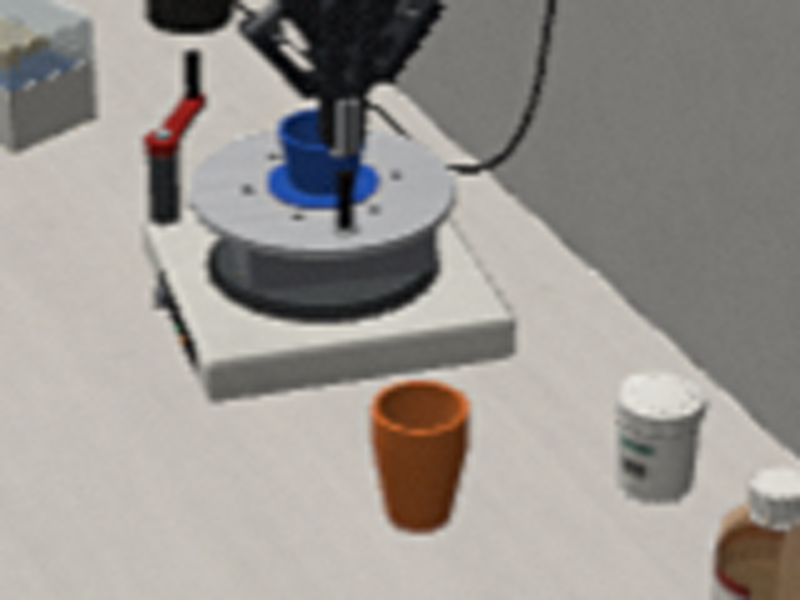

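```bash
python3 - <<'E'
from h import *
print(onplane("scene",[(309,184.4)],.133),onplane("scene",[(309,196)],.093))
print(onplane("top",[(313.8,206.5)],.133))
s=ctrl.get_state();P=s["position"]
for z in(0,-.011,.03): print(((proj("scene",[P+[0,0,z]])-[240,150])*5))
print(((proj("scene",[[.5164,-.0476,.133],[.5164,-.0476,.093],[.529,.011,.133],[.4846,-.2193,.075],[.4846,-.2193,0]])-[240,150])*5))
E
```

```text
[[ 0.51613999 -0.05211686  0.133     ]] [[ 0.51598057 -0.05233571  0.093     ]]
[[ 0.51632618 -0.04746579  0.133     ]]
[[343.24486228 183.99720551]]
[[343.274579   199.91842653]]
[[343.16814287 140.01500861]]
[[342.28429373 168.76171175]
 [342.40500341 226.456807  ]
 [321.66087021 125.32660192]
 [418.42287613 400.95168067]
 [416.77086328 510.30763132]]
```

```bash
python3 - <<'E'
from h import *
for f,uvs in(("scene2",[(309,172),(309,176),(309,180),(309,182),(309,188),(309,192)]),("scene1",[(296,176),(297,180),(297,182)])):
    d=np.load(f+".npz")["d"]
    o,r=ray("scene",uvs)
    for (u,v),rr in zip(uvs,r): print(f,(u,v),d[v,u].round(3),(o+rr*d[v,u]).round(3))
s=ctrl.get_state();print(s["t"],np.round(s["position"],4),np.round(s["q"],3))
E
```

```text
scene2 (309, 172) 1.513 [ 0.514 -0.058  0.178]
scene2 (309, 176) 1.522 [ 0.515 -0.056  0.163]
scene2 (309, 180) 1.527 [ 0.514 -0.057  0.151]
scene2 (309, 182) 1.587 [ 0.535 -0.011  0.118]
scene2 (309, 188) 1.543 [ 0.515 -0.055  0.122]
scene2 (309, 192) 1.547 [ 0.514 -0.057  0.11 ]
scene1 (296, 176) 1.508 [ 0.475 -0.05   0.169]
scene1 (297, 180) 1.519 [ 0.479 -0.048  0.154]
scene1 (297, 182) 1.523 [ 0.479 -0.047  0.147]
2.75 [ 0.5164 -0.049   0.1232] [-0.095  0.21  -0.378  0.98  -0.     1.483]
```

```bash
python3 - <<'E'
from h import *
a=np.load("scene0.npz");d=a["d"];crop(a["p"],200,230,300,320,6,"s0g")
z=np.zeros((400,640))
uv=[(u,v) for v in range(230,320) for u in range(225,285)]
o,r=ray("scene",uv)
P=np.array([o+rr*d[v,u] for (u,v),rr in zip(uv,r)])
ok=(P[:,2]>.05)&(np.hypot(P[:,0]-.137,P[:,1]+.584)<.12)
print(ok.sum(),P[ok][:,2].min(), np.percentile(P[ok][:,2],[1,5]))
i=np.argsort(P[:,2]+10*(~ok))[:8]; print([ (uv[k],P[k].round(3).tolist()) for k in i])
E
```

```text
2214 0.24088975232770216 [0.2476155 0.2579543]
[((255, 309), [0.146, -0.629, 0.241]), ((250, 310), [0.136, -0.63, 0.244]), ((253, 310), [0.141, -0.633, 0.244]), ((259, 307), [0.153, -0.63, 0.244]), ((225, 284), [0.117, -0.542, 0.244]), ((232, 281), [0.132, -0.539, 0.244]), ((231, 281), [0.13, -0.539, 0.244]), ((254, 309), [0.143, -0.632, 0.244])]
```

View pics/s0g.png

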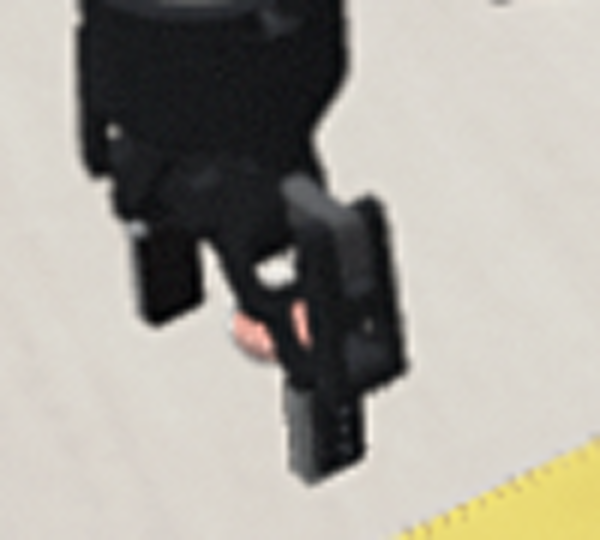

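The depth picture puts the shut fingertips at z ≈ 0.147 while the reported TCP is at 0.123. That makes them about 24 mm behind the reported TCP, not 11 mm ahead of it. The tool also passed over the peg without touching it, so I'll use the measured offset, back off and go in lower.

Request:
move_arm(
  commands=[
    [[0.06,-0.12,0],[0,0,0]],
    [[0.11,-0.225,0],[0,0,0]],
    [[0.11,-0.225,0],[0,0,0]],
    [[0.11,-0.225,0.14],[0,0,0]],
    [[0.11,-0.225,0.27],[0,0,0]],
  ],
)

```text
t: 3.25
position: [0.4824, -0.0318, 0.0824]
tcp_rot: [[0.006, 1.0, 0.003], [1.0, -0.006, -0.0], [-0.0, 0.003, -1.0]]
wrist_force: [-0.4, 0.6, -1.0]
gripper_width: 0.0002
```

```bash
python3 - <<'E'
from h import *
p,d=shot("scene","scene3"); crop(p,240,150,400,270,5,"scene3c")
uvs=[(u,v) for v in range(165,205) for u in range(288,304)]
o,r=ray("scene",uvs); P=np.array([o+rr*d[v,u] for (u,v),rr in zip(uvs,r)])
ok=(np.abs(P[:,0]-.484)<.018)&(np.abs(P[:,1]+.032)<.03)&(P[:,2]>.097); print(ok.sum(),np.sort(P[ok][:,2])[:8].round(3))
arc(-137,-107,z=.08)
E
```

```text
256 [0.097 0.098 0.109 0.109 0.11  0.111 0.111 0.112]
pos [ 0.4798 -0.0317  0.079 ] F [-1.7  0.1 -2.6] ang -139.1
-131.0 [-0.027, 0.057, -0.006]
-125.0 [-0.054, 0.091, -0.007]
-119.0 [-0.076, 0.128, -0.007]
-113.0 [-0.095, 0.167, -0.007]
-107.0 [-0.11, 0.208, -0.007]
```

View pics/scene3c.png

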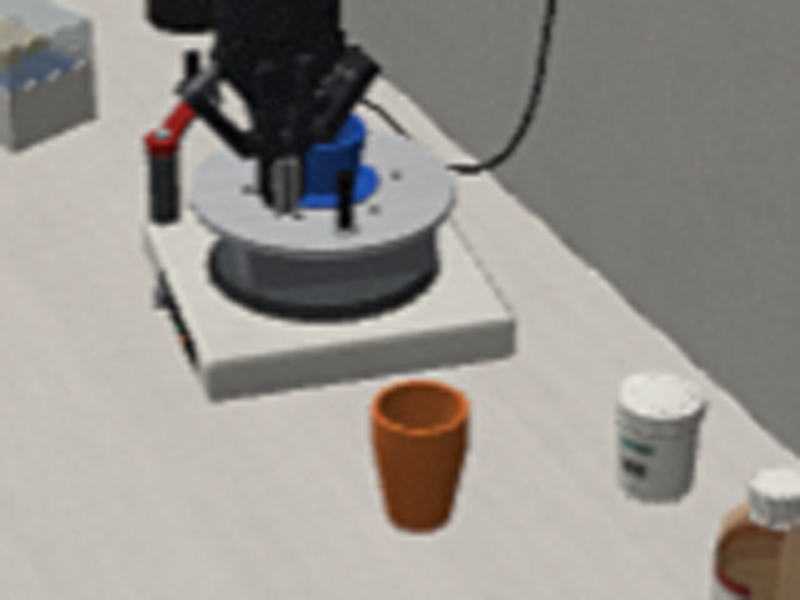

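The fingertips are now beside the peg and just above the disc: tip at crop (285,210), peg at (345,200). Now I'll push.

Request:
move_arm(
  commands=[
    [[-0.03,0.06,0],[0,0,0]],
    [[-0.055,0.09,0],[0,0,0]],
    [[-0.075,0.13,0],[0,0,0]],
    [[-0.095,0.165,0],[0,0,0]],
    [[-0.105,0.19,0],[0,0,0]],
  ],
)

```text
t: 3.8
position: [0.5102, -0.0479, 0.0825]
tcp_rot: [[0.006, 1.0, 0.001], [1.0, -0.006, -0.0], [-0.0, 0.001, -1.0]]
wrist_force: [-0.7, 1.0, 0.1]
gripper_width: -0.0003
```

```bash
python3 - <<'E'
from h import *
p,d=shot("scene","scene4"); crop(p,240,150,400,270,5,"scene4c")
arc(-109,-85,n=15,z=.08)
E
```

```text
pos [ 0.5106 -0.048   0.0824] F [0.3 0.1 0.3] ang -107.3
-107.4 [-0.001, -0.001, 0.016]
-105.8 [-0.004, 0.01, 0.016]
-104.2 [-0.007, 0.021, 0.016]
-102.6 [-0.01, 0.033, 0.016]
-101.0 [-0.012, 0.044, 0.016]
-99.4 [-0.014, 0.055, 0.016]
-97.8 [-0.015, 0.067, 0.016]
-96.2 [-0.017, 0.078, 0.016]
-94.6 [-0.018, 0.09, 0.016]
-93.0 [-0.019, 0.101, 0.016]
-91.4 [-0.019, 0.113, 0.016]
-89.8 [-0.019, 0.124, 0.016]
-88.2 [-0.019, 0.136, 0.016]
-86.6 [-0.018, 0.147, 0.016]
-85.0 [-0.017, 0.159, 0.016]
```

View pics/scene4c.png

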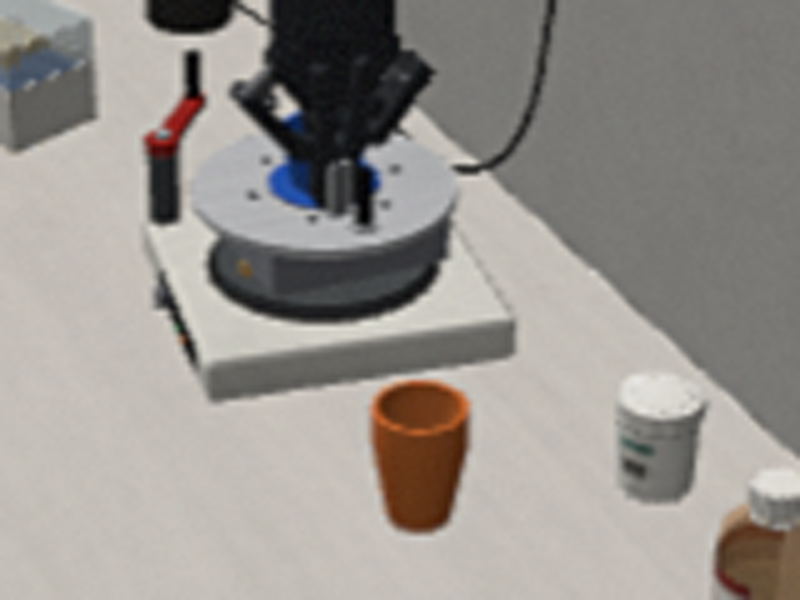

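Request:
move_arm(
  commands=[
    [[-0.004,0.012,0],[0,0,0]],
    [[-0.007,0.022,0],[0,0,0]],
    [[-0.009,0.033,0],[0,0,0]],
    [[-0.011,0.043,0],[0,0,0]],
    [[-0.013,0.053,0],[0,0,0]],
  ],
)

```text
t: 4.35
position: [0.517, -0.0494, 0.082]
tcp_rot: [[0.006, 1.0, -0.0], [1.0, -0.006, 0.0], [0.0, -0.0, -1.0]]
wrist_force: [-0.7, 0.7, 0.2]
gripper_width: 0.0003
```

```bash
cat >> h.py <<'E'
def disc(name):
    p,d=shot("scene",name)
    zs=[]
    for x,y in ((.50,.07),(.475,.04),(.47,0),(.55,-.06),(.57,-.04),(.59,0.01)):
        u,v=proj("scene",[[x,y,.09]])[0]; u,v=int(round(u)),int(round(v))
        o,r=ray("scene",[(u,v)]); P=o+r[0]*d[v,u]; zs.append(P[2].round(4))
    print("discz",zs); return p
E
python3 - <<'E'
from h import *
disc("s5"); arc(-101,-93,n=5,z=.08)
E
```

```text
discz [np.float64(0.0892), np.float64(0.0931), np.float64(0.0939), np.float64(0.0928), np.float64(0.0924), np.float64(0.0929)]
pos [ 0.5174 -0.0495  0.082 ] F [-0.2  1.6 -0.1] ang -100.9
-99.4 [-0.004, 0.01, 0.013]
-97.8 [-0.006, 0.022, 0.013]
-96.2 [-0.007, 0.033, 0.013]
-94.6 [-0.008, 0.045, 0.013]
-93.0 [-0.009, 0.056, 0.013]
```

Request:
move_arm(
  commands=[
    [[-0.003,0.01,0],[0,0,0]],
    [[-0.006,0.021,0],[0,0,0]],
    [[-0.007,0.032,0],[0,0,0]],
    [[-0.008,0.043,0],[0,0,0]],
    [[-0.009,0.054,0],[0,0,0]],
  ],
)

```text
t: 4.9
position: [0.5252, -0.0509, 0.082]
tcp_rot: [[0.006, 1.0, -0.0], [1.0, -0.006, 0.0], [0.0, -0.0, -1.0]]
wrist_force: [-1.2, 0.5, -0.4]
gripper_width: 0.0
```

```bash
python3 - <<'E'
from h import *
disc("s6"); arc(-93.5,-85.5,n=5,z=.08)
E
```

```text
discz [np.float64(0.0902), np.float64(0.091), np.float64(0.0902), np.float64(0.093), np.float64(0.0892), np.float64(0.0936)]
pos [ 0.5256 -0.051   0.082 ] F [-0.9  0.6 -0.4] ang -93.1
-91.9 [0.0, 0.009, 0.013]
-90.3 [0.0, 0.02, 0.013]
-88.7 [0.0, 0.032, 0.013]
-87.1 [0.001, 0.043, 0.013]
-85.5 [0.002, 0.055, 0.013]
```

Request:
move_arm(
  commands=[
    [[0,0.01,0],[0,0,0]],
    [[0,0.02,0],[0,0,0]],
    [[0,0.032,0],[0,0,0]],
    [[0.001,0.043,0],[0,0,0]],
    [[0.002,0.054,0],[0,0,0]],
  ],
)

```text
t: 5.45
position: [0.5333, -0.0506, 0.0819]
tcp_rot: [[0.006, 1.0, -0.0], [1.0, -0.006, 0.0], [0.0, -0.0, -1.0]]
wrist_force: [-1.5, 1.7, -0.5]
gripper_width: -0.0001
```

```bash
cat >> h.py <<'E'
def disc(name):
    p,d=shot("scene",name)
    zs=[]
    for x in np.arange(.44,.62,.005):
      for y in np.arange(-.08,.10,.005):
        if not .055<np.hypot(x-.529,y-.011)<.075: continue
        u,v=proj("scene",[[x,y,.09]])[0]; u,v=int(round(u)),int(round(v))
        o,r=ray("scene",[(u,v)]); P=o+r[0]*d[v,u]
        if .07<P[2]<.1: zs.append(P[2])
    print("discz median",np.median(zs).round(4),len(zs)); return p
E
python3 - <<'E'
from h import *
disc("s7"); arc(-85.5,-77.5,n=5,z=.08)
E
```

```text
discz median 0.0926 254
pos [ 0.5337 -0.0506  0.082 ] F [-0.   0.1 -0.5] ang -85.6
-83.9 [-0.0, 0.013, 0.013]
-82.3 [0.001, 0.024, 0.013]
-80.7 [0.003, 0.035, 0.013]
-79.1 [0.005, 0.047, 0.013]
-77.5 [0.008, 0.058, 0.013]
```

Request:
move_arm(
  commands=[
    [[0.001,0.012,0],[0,0,0]],
    [[0.002,0.024,0],[0,0,0]],
    [[0.004,0.035,0],[0,0,0]],
    [[0.006,0.046,0],[0,0,0]],
    [[0.008,0.057,0],[0,0,0]],
  ],
)

```text
t: 6.0
position: [0.5419, -0.0495, 0.082]
tcp_rot: [[0.006, 1.0, -0.0], [1.0, -0.006, -0.0], [-0.0, -0.0, -1.0]]
wrist_force: [-0.4, 2.1, -0.0]
gripper_width: 0.0002
```

```bash
python3 - <<'E'
from h import *
disc("s8"); arc(-77.5,-69.5,n=5,z=.08)
E
```

```text
discz median 0.0927 241
pos [ 0.5423 -0.0495  0.082 ] F [-1.1  0.1 -0.5] ang -77.6
-75.9 [0.002, 0.012, 0.013]
-74.3 [0.005, 0.023, 0.013]
-72.7 [0.009, 0.034, 0.013]
-71.1 [0.012, 0.045, 0.013]
-69.5 [0.016, 0.056, 0.013]
```

Request:
move_arm(
  commands=[
    [[0.003,0.012,0],[0,0,0]],
    [[0.006,0.023,0],[0,0,0]],
    [[0.009,0.034,0],[0,0,0]],
    [[0.012,0.045,0],[0,0,0]],
    [[0.016,0.056,0],[0,0,0]],
  ],
)

```text
t: 6.55
position: [0.5504, -0.0472, 0.082]
tcp_rot: [[0.006, 1.0, 0.0], [1.0, -0.006, -0.0], [-0.0, 0.0, -1.0]]
wrist_force: [-0.3, -0.5, 0.3]
gripper_width: 0.0001
```

```bash
python3 - <<'E'
from h import *
disc("s9"); arc(-69.5,-61.5,n=5,z=.08)
E
```

```text
discz median 0.0923 234
pos [ 0.5508 -0.0471  0.0821] F [-0.2 -0.1  0.8] ang -69.4
-67.9 [0.004, 0.01, 0.014]
-66.3 [0.009, 0.021, 0.014]
-64.7 [0.014, 0.031, 0.014]
-63.1 [0.019, 0.042, 0.014]
-61.5 [0.024, 0.052, 0.014]
```

Request:
move_arm(
  commands=[
    [[0.004,0.011,0],[0,0,0]],
    [[0.009,0.021,0],[0,0,0]],
    [[0.014,0.031,0],[0,0,0]],
    [[0.019,0.042,0],[0,0,0]],
    [[0.024,0.052,0],[0,0,0]],
  ],
)

```text
t: 7.1
position: [0.5583, -0.0435, 0.082]
tcp_rot: [[0.006, 1.0, 0.0], [1.0, -0.006, -0.0], [-0.0, 0.0, -1.0]]
wrist_force: [-0.2, -1.2, -0.2]
gripper_width: 0.0004
```

```bash
python3 - <<'E'
from h import *
p=disc("s10"); crop(p,240,150,400,270,5,"s10c"); arc(-61.5,-53.5,n=5,z=.08)
E
```

```text
discz median 0.0925 232
pos [ 0.5585 -0.0435  0.0821] F [-0.1 -0.7 -1. ] ang -61.5
-59.9 [0.006, 0.01, 0.014]
-58.3 [0.012, 0.02, 0.014]
-56.7 [0.018, 0.03, 0.014]
-55.1 [0.024, 0.039, 0.014]
-53.5 [0.031, 0.049, 0.014]
```

View pics/s10c.png

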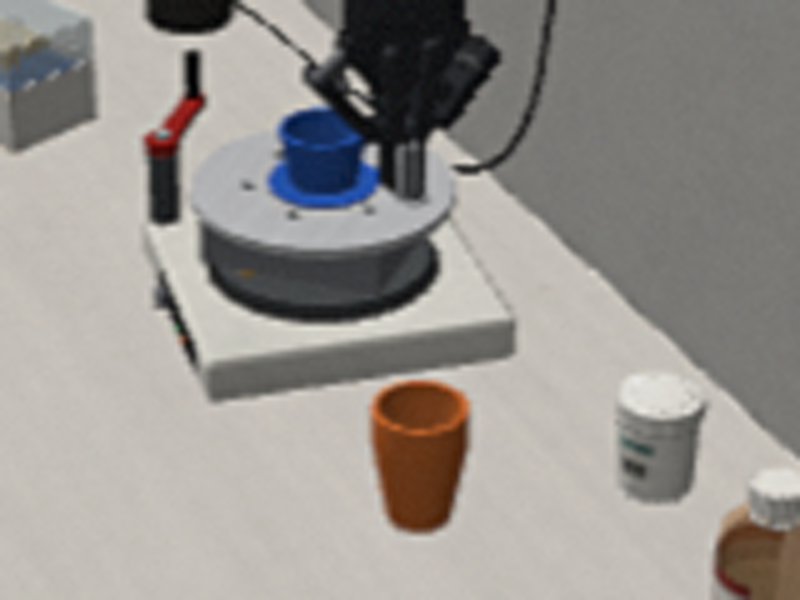

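The carrier is turning, but it still rides high, with the disc at 92.5 mm. The peg is now behind the finger at crop (405,175). I'll keep pushing.

Request:
move_arm(
  commands=[
    [[0.006,0.01,0],[0,0,0]],
    [[0.012,0.02,0],[0,0,0]],
    [[0.018,0.03,0],[0,0,0]],
    [[0.024,0.039,0],[0,0,0]],
    [[0.031,0.049,0],[0,0,0]],
  ],
)

```text
t: 7.65
position: [0.5657, -0.0388, 0.0821]
tcp_rot: [[0.006, 1.0, 0.0], [1.0, -0.006, 0.0], [0.0, 0.0, -1.0]]
wrist_force: [-0.4, -1.2, 0.6]
gripper_width: 0.0001
```

```bash
python3 - <<'E'
from h import *
p=disc("s11");arc(-53.5,-45.5,n=5,z=.08)
E
```

```text
discz median 0.0826 231
pos [ 0.5659 -0.0387  0.0821] F [-1.1 -0.2 -1.7] ang -53.4
-51.9 [0.006, 0.009, 0.014]
-50.3 [0.014, 0.018, 0.014]
-48.7 [0.021, 0.027, 0.014]
-47.1 [0.029, 0.035, 0.014]
-45.5 [0.037, 0.043, 0.014]
```

The disc has dropped to 82.6 mm, so the carrier is home. I'll back off the peg, rise, and measure the latch in both views.

Request:
move_arm(
  commands=[
    [[-0.04,-0.04,0],[0,0,0]],
    [[-0.06,-0.05,0],[0,0,0]],
    [[-0.06,-0.05,0.0],[0,0,0]],
    [[-0.06,-0.05,-0.33],[0,0,0]],
    [[-0.06,-0.05,-0.66],[0,0,0]],
  ],
)

```text
t: 8.2
position: [0.5561, -0.0479, 0.1807]
tcp_rot: [[0.006, 1.0, -0.004], [1.0, -0.006, 0.0], [0.0, -0.004, -1.0]]
wrist_force: [1.6, -0.1, 0.2]
gripper_width: 0.0
```

```bash
python3 - <<'E'
from h import *
p=disc("s12"); crop(p,240,150,400,270,5,"s12c")
print(onplane("scene",[(273,178)],.094),onplane("scene",[(278.4,160.6)],.127))
for t in((.54,.10,.17),(.469,.177,.17)): plan(t,np.pi/2)
E
```

```text
discz median 0.0829 254
[[0.4589308  0.10513595 0.094     ]] [[0.49912477 0.15613678 0.127     ]]
units shift [0.988, -0.15, 0.136] turn [0.0064, 0.0004, -0.0042] yaw now 1.5644
units shift [1.499, -0.626, 0.131] turn [0.0064, 0.0004, -0.0042] yaw now 1.5644
```

View pics/s12c.png

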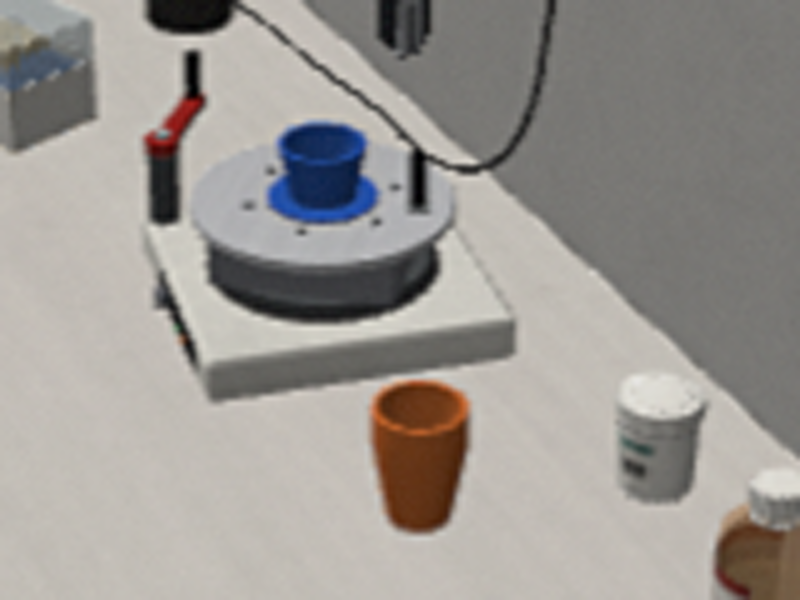

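Request:
move_arm(
  commands=[
    [[0.3,-0.1,0],[0,0,0]],
    [[0.6,-0.2,0],[0,0,0]],
    [[0.9,-0.35,0],[0,0,0]],
    [[1,-0.5,0],[0,0,0]],
    [[1,-0.62,0],[0,0,0]],
  ],
)

```text
t: 8.75
position: [0.4646, 0.1047, 0.1811]
tcp_rot: [[0.003, 1.0, 0.0], [1.0, -0.003, 0.001], [0.001, 0.0, -1.0]]
wrist_force: [0.5, -0.8, 0.7]
gripper_width: 0.0003
```

```bash
python3 - <<'E'
from h import *
for t in((.466,.174,.17),(.466,.174,.08)): plan(t,np.pi/2)
E
```

```text
units shift [0.462, 0.008, 0.074] turn [0.0001, -0.0005, -0.0018] yaw now 1.5681
units shift [0.461, 0.008, 0.674] turn [0.0001, -0.0005, -0.0018] yaw now 1.5681
```

Request:
move_arm(
  commands=[
    [[0.25,0.01,0],[0,0,0]],
    [[0.46,0.01,0],[0,0,0]],
    [[0.46,0.01,0.2],[0,0,0]],
    [[0.46,0.01,0.45],[0,0,0]],
    [[0.46,0.01,0.66],[0,0,0]],
  ],
)

```text
t: 9.25
position: [0.4676, 0.172, 0.0809]
tcp_rot: [[0.005, 1.0, 0.001], [1.0, -0.005, 0.0], [0.0, 0.001, -1.0]]
wrist_force: [0.4, 0.4, 0.3]
gripper_width: -0.0002
```

```bash
cat >> h.py <<'E'
LP=np.array([.458,.108])
def larc(a0,a1,n=5,z=.08,r=.066):
    s=ctrl.get_state();R=np.array(s["tcp_rot"]);print("pos",np.round(s["position"],4),"F",np.round(s["wrist_force"],1), "ang",np.degrees(np.arctan2(s["position"][1]-LP[1],s["position"][0]-LP[0])).round(1))
    for a in np.radians(np.linspace(a0,a1,n+1)[1:]):
        t=np.r_[LP+r*np.array([np.cos(a),np.sin(a)]),z]; print(round(np.degrees(a),1),(R.T@(t-s["position"])/.15).round(3).tolist())
E
python3 - <<'E'
from h import *
p=disc("s13"); crop(p,230,130,390,250,5,"s13c"); larc(82,22,10)
E
```

```text
discz median 0.0828 254
pos [0.4641 0.1705 0.0761] F [-1.7 -0.9 -3.1] ang 84.4
76.0 [0.01, 0.065, -0.027]
70.0 [-0.003, 0.109, -0.027]
64.0 [-0.02, 0.152, -0.027]
58.0 [-0.043, 0.192, -0.027]
52.0 [-0.069, 0.23, -0.027]
46.0 [-0.099, 0.265, -0.028]
40.0 [-0.132, 0.297, -0.028]
34.0 [-0.169, 0.325, -0.028]
28.0 [-0.208, 0.349, -0.028]
22.0 [-0.25, 0.368, -0.028]
```

View pics/s13c.png

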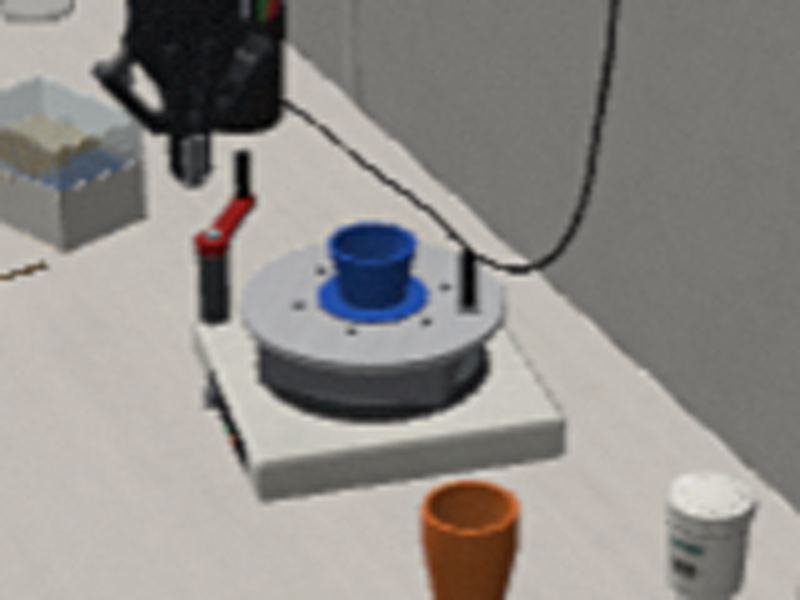

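The tip, at crop (190,180), stands to the left of the latch post at (242,175). Now I'll sweep it clockwise.

Request:
move_arm(
  commands=[
    [[0.0,0.05,-0.01],[0,0,0]],
    [[-0.01,0.1,-0.01],[0,0,0]],
    [[-0.03,0.15,-0.01],[0,0,0]],
    [[-0.045,0.185,-0.01],[0,0,0]],
    [[-0.07,0.22,-0.01],[0,0,0]],
  ],
)

```text
t: 9.8
position: [0.5022, 0.161, 0.0846]
tcp_rot: [[0.006, 1.0, 0.002], [1.0, -0.006, 0.001], [0.001, 0.002, -1.0]]
wrist_force: [-1.5, 0.2, 1.8]
gripper_width: 0.0001
```

```bash
python3 - <<'E'
from h import *
p=disc("s14"); crop(p,230,130,390,250,5,"s14c"); larc(52,-8,10)
E
```

```text
discz median 0.0829 253
pos [0.5026 0.1603 0.0844] F [0.7 0.6 0.5] ang 49.5
46.0 [-0.032, 0.008, 0.029]
40.0 [-0.066, 0.04, 0.029]
34.0 [-0.102, 0.068, 0.029]
28.0 [-0.142, 0.092, 0.03]
22.0 [-0.183, 0.112, 0.03]
16.0 [-0.227, 0.127, 0.03]
10.0 [-0.271, 0.138, 0.03]
4.0 [-0.317, 0.144, 0.03]
-2.0 [-0.363, 0.145, 0.03]
-8.0 [-0.409, 0.141, 0.03]
```

View pics/s14c.png

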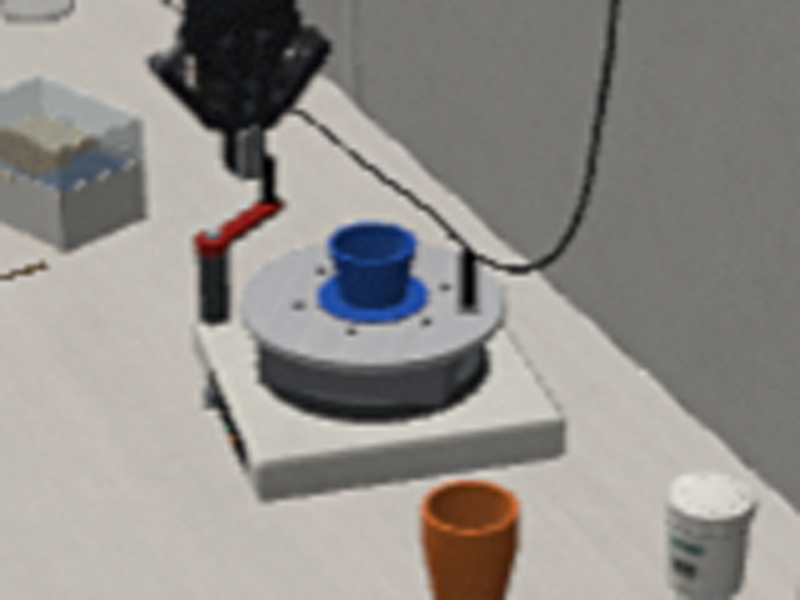

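The latch follows. The post is now at crop (268,180), still ahead of the finger.

Request:
move_arm(
  commands=[
    [[-0.03,0.01,0.01],[0,0,0]],
    [[-0.065,0.04,0.02],[0,0,0]],
    [[-0.1,0.065,0.02],[0,0,0]],
    [[-0.14,0.09,0.02],[0,0,0]],
    [[-0.18,0.11,0.02],[0,0,0]],
  ],
)

```text
t: 10.35
position: [0.5157, 0.1329, 0.0798]
tcp_rot: [[0.006, 1.0, -0.003], [1.0, -0.006, -0.001], [-0.001, -0.003, -1.0]]
wrist_force: [-2.9, 2.1, -0.8]
gripper_width: -0.0001
```

```bash
python3 - <<'E'
from h import *
p=disc("s15"); crop(p,230,130,390,250,5,"s15c"); larc(22,-18,10)
E
```

```text
discz median 0.0827 256
pos [0.517  0.1323 0.08  ] F [ 0.4  0.2 -0.5] ang 22.4
18.0 [-0.026, 0.025, 0.0]
14.0 [-0.055, 0.034, 0.0]
10.0 [-0.085, 0.041, 0.0]
6.0 [-0.116, 0.045, 0.0]
2.0 [-0.146, 0.048, 0.0]
-2.0 [-0.177, 0.048, 0.0]
-6.0 [-0.208, 0.046, 0.0]
-10.0 [-0.238, 0.042, 0.0]
-14.0 [-0.268, 0.036, 0.0]
-18.0 [-0.298, 0.027, 0.001]
```

View pics/s15c.png

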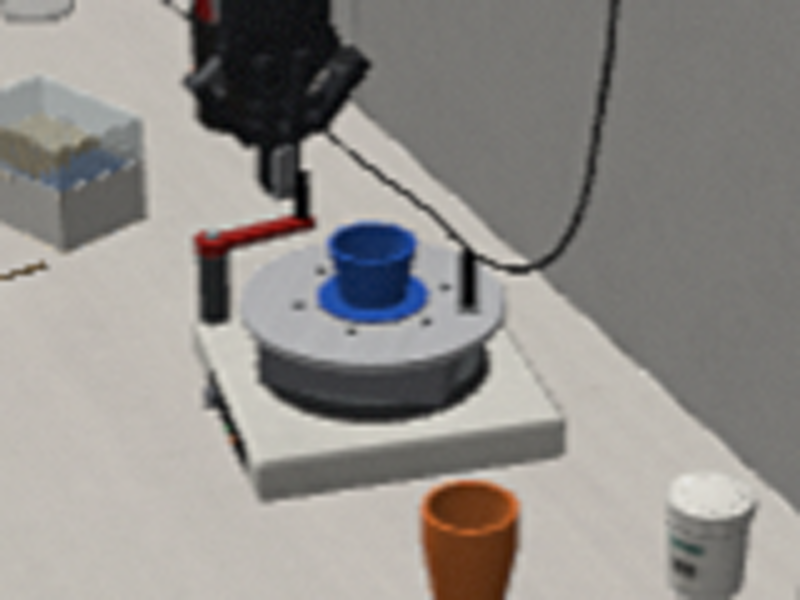

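The post is at crop (302,190) and still being pushed by the finger.

Request:
move_arm(
  commands=[
    [[-0.025,0.02,0],[0,0,0]],
    [[-0.055,0.033,0],[0,0,0]],
    [[-0.085,0.04,0],[0,0,0]],
    [[-0.115,0.045,0],[0,0,0]],
    [[-0.145,0.048,0],[0,0,0]],
  ],
)

```text
t: 10.9
position: [0.5241, 0.1117, 0.0806]
tcp_rot: [[0.006, 1.0, 0.0], [1.0, -0.006, 0.0], [0.0, 0.0, -1.0]]
wrist_force: [-1.3, 1.6, 0.2]
gripper_width: -0.0
```

```bash
python3 - <<'E'
from h import *
p=disc("s16"); crop(p,230,130,390,250,5,"s16c"); larc(2,-20,11)
E
```

```text
discz median 0.0826 256
pos [0.5242 0.1111 0.0805] F [0.4 0.3 0.5] ang 2.7
0.0 [-0.021, -0.001, 0.004]
-2.0 [-0.036, -0.001, 0.004]
-4.0 [-0.051, -0.002, 0.004]
-6.0 [-0.067, -0.003, 0.004]
-8.0 [-0.082, -0.005, 0.004]
-10.0 [-0.097, -0.007, 0.004]
-12.0 [-0.112, -0.01, 0.004]
-14.0 [-0.127, -0.013, 0.004]
-16.0 [-0.142, -0.017, 0.004]
-18.0 [-0.157, -0.022, 0.004]
-20.0 [-0.171, -0.026, 0.004]
```

View pics/s16c.png

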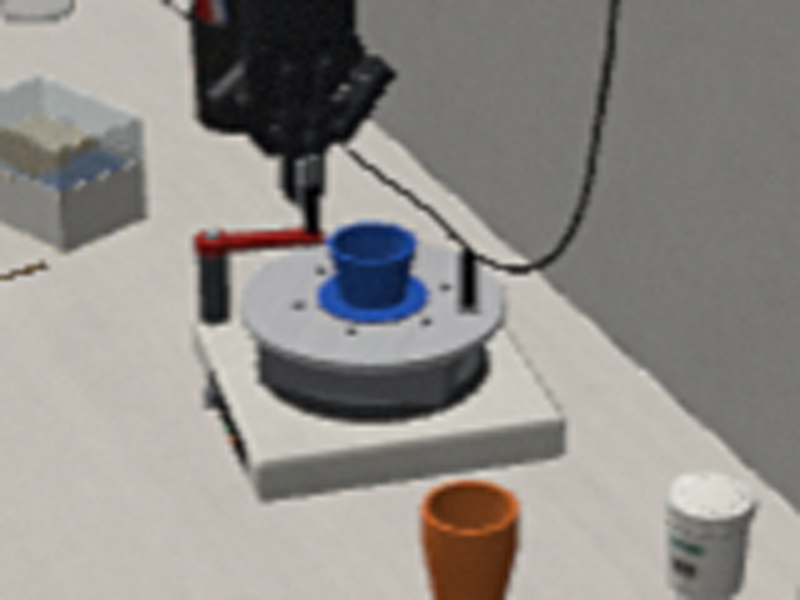

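The latch now reaches over the rim, with the post at crop (312,210). I'll finish with small steps until the force shows the stop.

Request:
move_arm(
  commands=[
    [[-0.02,0,0],[0,0,0]],
    [[-0.035,0,0],[0,0,0]],
    [[-0.05,-0.002,0],[0,0,0]],
    [[-0.065,-0.003,0],[0,0,0]],
  ],
)

```text
t: 11.35
position: [0.524, 0.1093, 0.0809]
tcp_rot: [[0.003, 1.0, 0.0], [1.0, -0.003, 0.015], [0.015, 0.0, -1.0]]
wrist_force: [0.8, 27.4, -4.0]
gripper_width: -0.0002
```

Request:
move_arm(
  commands=[
    [[-0.012,-0.001,0],[0,0,0]],
    [[-0.025,-0.002,0],[0,0,0]],
    [[-0.025,-0.002,0],[0,0,0]],
  ],
)

```text
t: 11.65
position: [0.5239, 0.1093, 0.081]
tcp_rot: [[0.001, 1.0, 0.001], [1.0, -0.001, 0.022], [0.022, 0.001, -1.0]]
wrist_force: [0.9, 33.7, -6.2]
gripper_width: -0.0003
```

About 30 N at the post, so it is on a stop. I'll back off and check the angle.

Request:
move_arm(
  commands=[
    [[0.1,0,0],[0,0,0]],
    [[0.2,0,0],[0,0,0]],
    [[0.2,0,0],[0,0,0]],
    [[0.2,0,-0.33],[0,0,0]],
    [[0.2,0,-0.6],[0,0,0]],
  ],
)

```text
t: 12.15
position: [0.5225, 0.1276, 0.1711]
tcp_rot: [[0.006, 1.0, -0.002], [1.0, -0.006, -0.002], [-0.002, -0.002, -1.0]]
wrist_force: [1.0, 0.3, 0.6]
gripper_width: 0.0001
```

```bash
python3 - <<'E'
from h import *
p=disc("s17"); crop(p,230,130,390,250,5,"s17c")
p,_=shot("top","top17"); crop(p,215,150,395,260,4.4,"top17c")
for t in((.50,-.05,.2),(.485,-.22,.2)): plan(t,np.pi/2)
E
```

```text
discz median 0.0825 257
units shift [-1.192, -0.172, -0.16] turn [0.0062, -0.0007, -0.0042] yaw now 1.5644
units shift [-2.326, -0.265, -0.162] turn [0.0062, -0.0007, -0.0042] yaw now 1.5644
```

View pics/s17c.png

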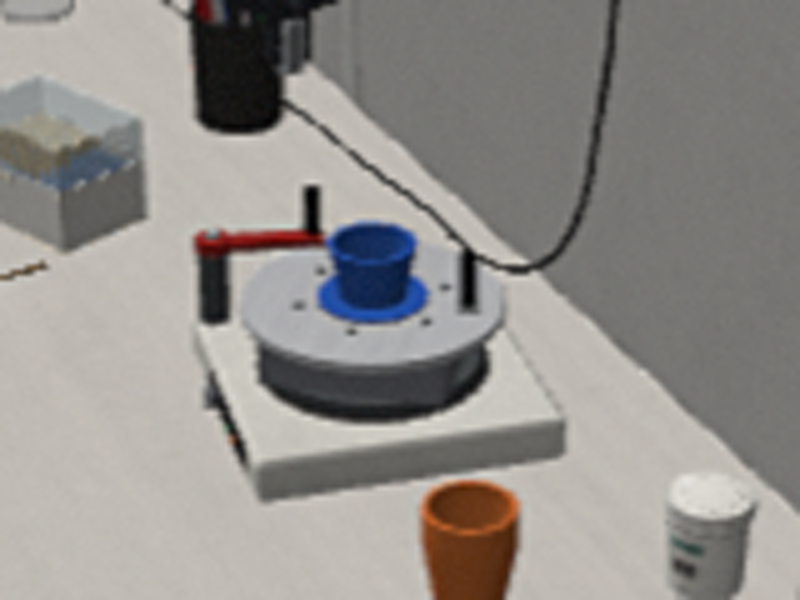

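View pics/top17c.png

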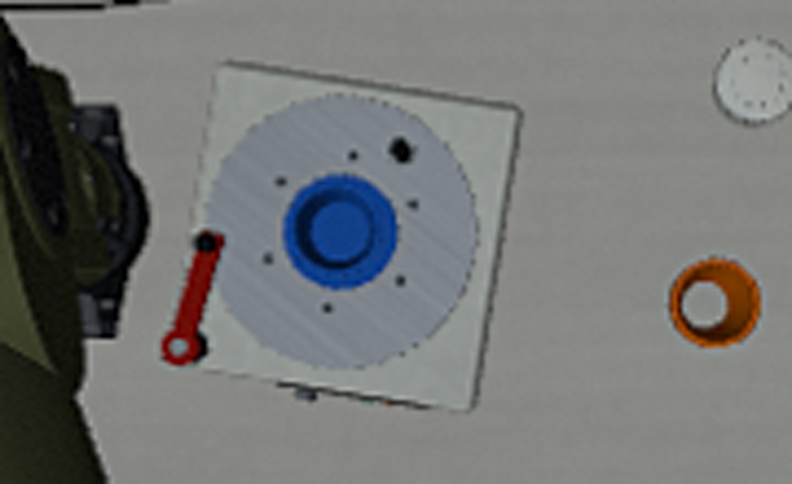

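```bash
python3 - <<'E'
from h import *
for n,fs in(("top",("top0","top17")),("scene",("scene0","s17"))):
  for f in fs:
    p=np.load(f+".npz")["p"]
    m=cv2.bitwise_or(mask(p,(0,150,40),(6,255,255)),mask(p,(170,150,40),(180,255,255)))
    box=(225,190,280,245) if n=="top" else (255,150,315,190)
    mm=np.zeros_like(m); x0,y0,x1,y1=box; mm[y0:y1,x0:x1]=m[y0:y1,x0:x1]
    nn,l,s,c=cv2.connectedComponentsWithStats(mm); i=1+np.argmax(s[1:,4])
    v,u=np.nonzero(l==i); P=onplane(n,np.c_[u,v],.092)[:,:2]
    g=P.mean(0); w=np.linalg.svd(P-g,full_matrices=False)[2][0]
    print(f,s[i],g.round(4),np.degrees(np.arctan2(w[1],w[0])).round(1), "extent",np.ptp((P-g)@w).round(3))
# plane fit of disc in s17
d=np.load("s17.npz")["d"];Q=[]
for x in np.arange(.44,.62,.004):
  for y in np.arange(-.08,.10,.004):
    if not .04<np.hypot(x-.529,y-.011)<.08: continue
    u,v=proj("scene",[[x,y,.083]])[0].round().astype(int); o,r=ray("scene",[(u,v)]); P=o+r[0]*d[v,u]
    if .075<P[2]<.09: Q.append(P)
Q=np.array(Q); a=np.linalg.lstsq(np.c_[Q[:,:2]-[.529,.011],np.ones(len(Q))],Q[:,2],rcond=None)[0]; print(len(Q),a)
E
```

```text
top0 [236 210  24  23 134] [0.4763 0.1325] -129.4 extent 0.083
top17 [252 204  14  29 142] [0.485  0.1035] 163.6 extent 0.081
scene0 [269 169  11  12  46] [0.4726 0.1272] -128.6 extent 0.085
s17 [269 176  25   5  69] [0.484  0.0995] 166.6 extent 0.079
753 [-0.00126877 -0.00209023  0.08241553]
```

The mask fits put the arm at about 51° to start with and about −15° now, a swing of roughly 66° (1.15 rad). Either the latch started a little past zero, or something other than the stop held it. I'll push again at another height and contact point, and look while in contact.

```bash
python3 - <<'E'
from h import *
for t in((.514,.125,.17),(.514,.125,.09),(.514,.105,.09)): plan(t,np.pi/2)
E
```

```text
units shift [-0.025, -0.088, 0.042] turn [0.0062, -0.0007, -0.0042] yaw now 1.5644
units shift [-0.025, -0.093, 0.575] turn [0.0062, -0.0007, -0.0042] yaw now 1.5644
units shift [-0.159, -0.092, 0.575] turn [0.0062, -0.0007, -0.0042] yaw now 1.5644
```

Request:
move_arm(
  commands=[
    [[0,-0.09,0.1],[0.006,0,0]],
    [[0,-0.09,0.35],[0.006,0,0]],
    [[0,-0.09,0.57],[0.006,0,0]],
    [[-0.08,-0.09,0.57],[0.006,0,0]],
    [[-0.12,-0.1,0.57],[0.006,0,0]],
  ],
)

```text
t: 12.75
position: [0.5076, 0.1089, 0.0849]
tcp_rot: [[0.007, 1.0, -0.011], [1.0, -0.007, -0.001], [-0.001, -0.011, -1.0]]
wrist_force: [0.1, -0.9, 0.6]
gripper_width: -0.0001
```

Request:
move_arm(
  commands=[
    [[-0.02,-0.005,0],[0,0,0]],
    [[-0.04,-0.01,0],[0,0,0]],
    [[-0.06,-0.015,0],[0,0,0]],
  ],
)

```text
t: 13.05
position: [0.5082, 0.105, 0.087]
tcp_rot: [[0.005, 1.0, -0.005], [1.0, -0.005, 0.008], [0.008, -0.005, -1.0]]
wrist_force: [3.3, 17.2, -3.4]
gripper_width: -0.0001
```

```bash
python3 - <<'E'
from h import *
p=disc("s18"); crop(p,230,110,390,230,5,"s18c"); s=ctrl.get_state(); print(np.round(s["position"],4),np.round(s["wrist_force"],1),np.round(s["wrist_torque"],2))
E
```

```text
discz median 0.0827 258
[0.5083 0.1053 0.087 ] [ 2.2 11.4 -3.3] [ 2.51 -0.44  0.14]
```

View pics/s18c.png

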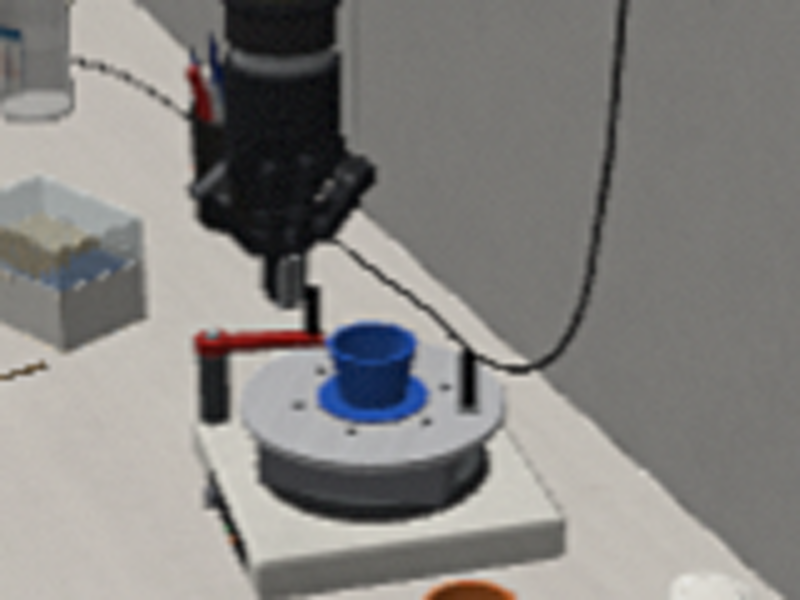

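```bash
python3 - <<'E'
from h import *
a=onplane("top",[(215+206.5/4.4,150+242/4.4)],.127)[0]; b=onplane("top",[(225+139/4.5,155+333/4.5)],.094)[0]; c=onplane("top",[(225+47/4.5,155+262/4.5)],.127)[0]
print(a,b,c,[np.degrees(np.arctan2(*(q-b)[[1,0]])) for q in(a,c)],[np.linalg.norm((q-b)[:2]) for q in(a,c)])
b=onplane("scene",[(230+212/5,130+237/5)],.094)[0];b0=onplane("scene",[(255+90/5,150+138/5)],.094)[0]
a=onplane("scene",[(230+312/5,130+187/5)],.127)[0];c=onplane("scene",[(255+118/5,150+53/5)],.127)[0]
print(a,b,b0,c,[np.degrees(np.arctan2(*(q-b)[[1,0]])) for q in(a,c)],[np.linalg.norm((q-b)[:2]) for q in(a,c)])
E
```

```text
[0.52112425 0.08973246 0.127     ] [0.45764689 0.11045004 0.094     ] [0.49963386 0.16024387 0.127     ] [np.float64(-18.07551398889941), np.float64(49.8618671476739)] [np.float64(0.06677269807057647), np.float64(0.0651331836661898)]
[0.52128075 0.08863887 0.127     ] [0.45870336 0.10999103 0.094     ] [0.45996675 0.10782121 0.094     ] [0.49973161 0.15585657 0.127     ] [np.float64(-18.84026223114154), np.float64(48.18630426176494)] [np.float64(0.06611992680305663), np.float64(0.06153831506194673)]
```

The second push stopped at the same place: post at −18° by rays in both views, with the latch tip about 10 mm inside the rim. The carrier is still flat, so I take this as the latch's own stop. Now the sleeve.

Request:
move_arm(
  commands=[
    [[0.08,0,0],[0,0,0]],
    [[0.12,0,0],[0,0,0]],
    [[0.12,0,-0.2],[0,0,0]],
    [[0.12,0,-0.5],[0,0,0]],
    [[0.12,0,-0.8],[0,0,0]],
  ],
)

```text
t: 13.6
position: [0.5064, 0.1195, 0.2064]
tcp_rot: [[0.006, 1.0, -0.01], [1.0, -0.006, -0.001], [-0.001, -0.01, -1.0]]
wrist_force: [0.4, 0.2, -0.2]
gripper_width: 0.0002
```

```bash
python3 - <<'E'
from h import *
from scipy.optimize import least_squares
def rimcenter(n,f,lo,hi,box,z,R):
    p=np.load(f+".npz")["p"]; m=mask(p,lo,hi); mm=np.zeros_like(m); x0,y0,x1,y1=box; mm[y0:y1,x0:x1]=m[y0:y1,x0:x1]
    c=max(cv2.findContours(mm,cv2.RETR_EXTERNAL,cv2.CHAIN_APPROX_NONE)[0],key=cv2.contourArea).reshape(-1,2)
    return c
# scene: use upper half extremes of rim; fit circle of known radius to upper contour points
for nm,f,lo,hi,box,z,R in(("socket","s17",(100,120,30),(125,255,255),(285,165,325,200),.123,.029),("sleeve","s17",(5,150,60),(18,255,255),(305,215,345,260),.075,.028)):
    c=rimcenter("scene",f,lo,hi,box,z,R); top=c[c[:,1]<=c[:,1].min()+4]
    P=onplane("scene",top,z)[:,:2]
    r=least_squares(lambda q:np.hypot(P[:,0]-q[0],P[:,1]-q[1])-R,P.mean(0)-[0,.02]); print(nm,"scene",r.x.round(4),"rms",np.sqrt(np.mean(r.fun**2)).round(4),len(P))
c=rimcenter("top","top17",(5,150,60),(18,255,255),(360,205,395,235),.075,.028)
P=onplane("top",c,.075)[:,:2]; r=least_squares(lambda q:np.hypot(P[:,0]-q[0],P[:,1]-q[1])-.028,P.mean(0)); print("sleeve top",r.x.round(4),r.fun.std())
# disc centre in top
p=np.load("top17.npz")["p"]; crop2=p
for uv,z in(((215+341/4.4,150+231/4.4),.083),((215+341/4.4,150+231/4.4),.123),((215+401/4.4,150+150/4.4),.123)): print(uv,z,onplane("top",[uv],z).round(4))
for t in((.50,-.05,.2),(.485,-.22,.2)): plan(t,np.pi/2)
print(ctrl.get_state()["q"])
E
```

```text
socket scene [0.5254 0.0041] rms 0.002 21
sleeve scene [ 0.4807 -0.2276] rms 0.0018 19
sleeve top [ 0.4846 -0.2195] 0.0007956841984625748
(292.5, 202.5) 0.083 [[0.5295 0.0119 0.083 ]]
(292.5, 202.5) 0.123 [[0.5276 0.0091 0.123 ]]
(306.1363636363636, 184.0909090909091) 0.123 [[ 0.5762 -0.0271  0.123 ]]
units shift [-1.13, -0.036, 0.044] turn [-0.0067, 0.0007, -0.0037] yaw now 1.5653
units shift [-2.264, -0.13, 0.047] turn [-0.0067, 0.0007, -0.0037] yaw now 1.5653
[ 2.30868793e-01  1.73129654e-01 -2.28006609e-01  1.17968646e+00
  1.25533156e-03  1.80720407e+00]
```

Request:
move_arm(
  commands=[
    [[-0.3,0,0],[-0.006,0,0]],
    [[-0.6,0,0],[-0.006,0,0]],
    [[-0.9,-0.05,0],[-0.006,0,0]],
    [[-1,-0.1,0],[-0.006,0,0]],
    [[-1,-0.13,0],[-0.006,0,0]],
  ],
  grip=-1,
)

```text
t: 14.1
position: [0.4863, -0.0323, 0.2057]
tcp_rot: [[0.009, 1.0, 0.0], [1.0, -0.009, -0.001], [-0.001, 0.0, -1.0]]
wrist_force: [-0.3, 1.6, -0.7]
gripper_width: 0.0724
```

```bash
python3 - <<'E'
from h import *
for t in((.4846,-.2190,.2),(.4846,-.2190,.1)): plan(t,np.pi/2)
E
```

```text
units shift [-1.245, 0.001, 0.039] turn [0.0002, 0.0007, -0.0063] yaw now 1.5614
units shift [-1.244, 0.0, 0.706] turn [0.0002, 0.0007, -0.0063] yaw now 1.5614
```

Request:
move_arm(
  commands=[
    [[-0.3,0,0],[0,0,0]],
    [[-0.6,0,0],[0,0,0]],
    [[-0.85,0,0],[0,0,0]],
    [[-1,0,0.1],[0,0,0]],
    [[-1,0,0.2],[0,0,0]],
  ],
  grip=-1,
)

```text
t: 14.6
position: [0.4868, -0.1823, 0.1755]
tcp_rot: [[0.008, 1.0, 0.002], [1.0, -0.008, -0.002], [-0.002, 0.002, -1.0]]
wrist_force: [0.2, 0.9, 0.4]
gripper_width: 0.0853
```

```bash
python3 - <<'E'
from h import *
for t in((.4846,-.2190,.1),(.4846,-.2190,.06)): plan(t,np.pi/2)
E
```

```text
units shift [-0.244, -0.013, 0.504] turn [0.0011, 0.0011, -0.0056] yaw now 1.5624
units shift [-0.244, -0.014, 0.77] turn [0.0011, 0.0011, -0.0056] yaw now 1.5624
```

Request:
move_arm(
  commands=[
    [[-0.15,-0.01,0],[0,0,0]],
    [[-0.245,-0.013,0.1],[0,0,0]],
    [[-0.245,-0.013,0.4],[0,0,0]],
    [[-0.245,-0.013,0.7],[0,0,0]],
    [[-0.245,-0.013,0.75],[0,0,0]],
  ],
)

```text
t: 15.1
position: [0.4802, -0.2145, 0.0584]
tcp_rot: [[0.005, 1.0, -0.007], [1.0, -0.005, 0.003], [0.003, -0.007, -1.0]]
wrist_force: [-1.8, 0.1, -0.6]
gripper_width: 0.0857
```

```bash
python3 - <<'E'
from h import *
p,d=shot("scene","s20"); crop(p,270,170,390,260,6.5,"s20c")
for t in((.4846,-.2190,.06),(.4846,-.219,.017)): plan(t,np.pi/2)
print(proj("scene",[ctrl.get_state()["position"]]))
E
```

```text
units shift [-0.027, 0.024, -0.003] turn [-0.0041, -0.0018, -0.0033] yaw now 1.5659
units shift [-0.028, 0.026, 0.284] turn [-0.0041, -0.0018, -0.0033] yaw now 1.5659
[[321.791769   234.27698691]]
```

View pics/s20c.png

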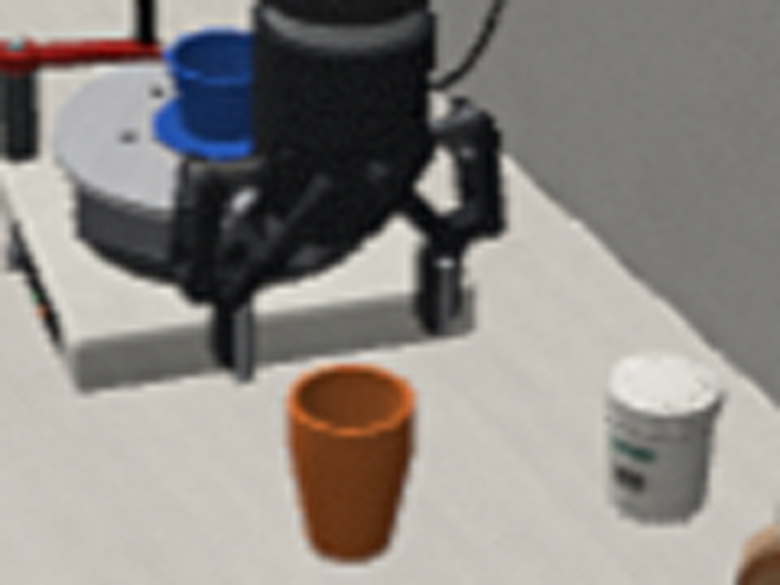

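The open fingers straddle the sleeve mouth: tips at crop (232,375) and (440,330), mouth centre at (352,400). I'll make the small remaining correction and then go down.

Request:
move_arm(
  commands=[
    [[-0.02,0.02,0],[0,0,0]],
    [[-0.02,0.02,0],[0,0,0]],
    [[-0.02,0.02,0],[0,0,0]],
  ],
)

```text
t: 15.45
position: [0.4887, -0.2207, 0.065]
tcp_rot: [[0.006, 1.0, 0.004], [1.0, -0.006, -0.002], [-0.002, 0.004, -1.0]]
wrist_force: [0.0, -0.6, -0.8]
gripper_width: 0.0856
```

```bash
python3 - <<'E'
from h import *
for t in((.4846,-.2190,.06),(.4846,-.219,.017)): plan(t,np.pi/2)
E
```

```text
units shift [0.012, -0.028, 0.033] turn [0.0024, 0.0011, -0.0038] yaw now 1.565
units shift [0.012, -0.029, 0.32] turn [0.0024, 0.0011, -0.0038] yaw now 1.565
```

Request:
move_arm(
  commands=[
    [[0.01,-0.028,0.06],[0,0,0]],
    [[0.01,-0.028,0.14],[0,0,0]],
    [[0.01,-0.028,0.22],[0,0,0]],
    [[0.01,-0.028,0.31],[0,0,0]],
    [[0.01,-0.028,0.31],[0,0,0]],
  ],
)

```text
t: 15.95
position: [0.4804, -0.2176, 0.0135]
tcp_rot: [[0.006, 1.0, -0.004], [1.0, -0.006, 0.002], [0.002, -0.004, -1.0]]
wrist_force: [-1.4, 0.4, -0.8]
gripper_width: 0.0854
```

```bash
python3 - <<'E'
from h import *
p,d=shot("scene","s21"); crop(p,270,170,390,260,6.5,"s21c")
plan((.4846,-.219,.017),np.pi/2)
E
```

```text
units shift [-0.007, 0.023, -0.016] turn [-0.0019, -0.0008, -0.004] yaw now 1.5647
```

View pics/s21c.png

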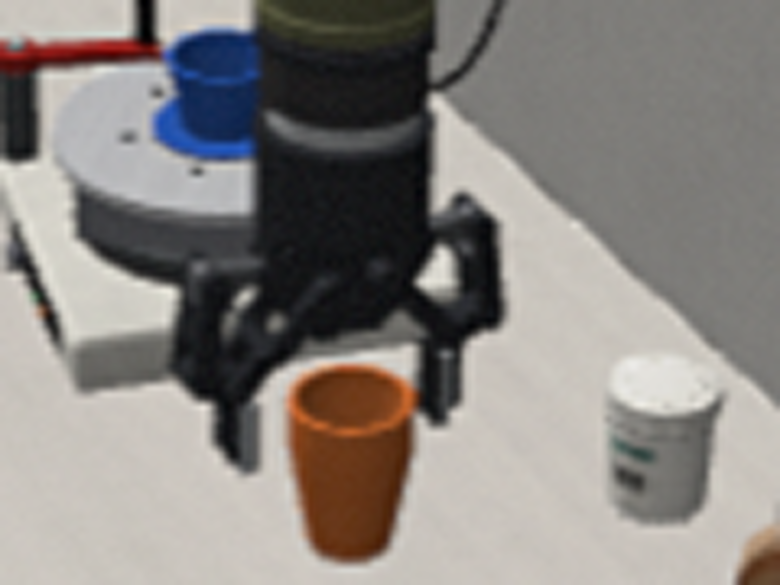

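Request:
move_arm(
  commands=[
    [[0,0.01,0],[0,0,0]],
    [[0,0.01,0],[0,0,0]],
    [[0,0.01,0],[0,0,0]],
    [[0,0.01,0],[0,0,0]],
    [[0,0.01,0],[0,0,0]],
  ],
  grip=1,
)

```text
t: 16.5
position: [0.4848, -0.2188, 0.0171]
tcp_rot: [[0.006, 1.0, 0.002], [1.0, -0.006, -0.001], [-0.001, 0.002, -1.0]]
wrist_force: [-0.7, 1.2, 6.5]
gripper_width: 0.0553
```

Request:
move_arm(
  commands=[
    [[0,0,0],[0,0,0]],
    [[0,0,0],[0,0,0]],
    [[0,0,0],[0,0,0]],
  ],
)

```text
t: 16.8
position: [0.4848, -0.2188, 0.0171]
tcp_rot: [[0.006, 1.0, 0.002], [1.0, -0.006, -0.001], [-0.001, 0.002, -1.0]]
wrist_force: [-1.4, 1.0, 5.6]
gripper_width: 0.0552
```

```bash
python3 - <<'E'
from h import *
p,d=shot("scene","s22"); crop(p,270,170,390,260,6.5,"s22c")
plan((.4846,-.219,.017),np.pi/2); s=ctrl.get_state(); print(s["gripper_width"],np.round(s["wrist_force"],1),np.round(s["position"],4))
E
```

```text
units shift [-0.001, -0.001, 0.001] turn [0.0011, 0.0005, -0.004] yaw now 1.5648
0.05541210481059396 [-0.9  0.9  6.1] [ 0.4848 -0.2188  0.0171]
```

View pics/s22c.png

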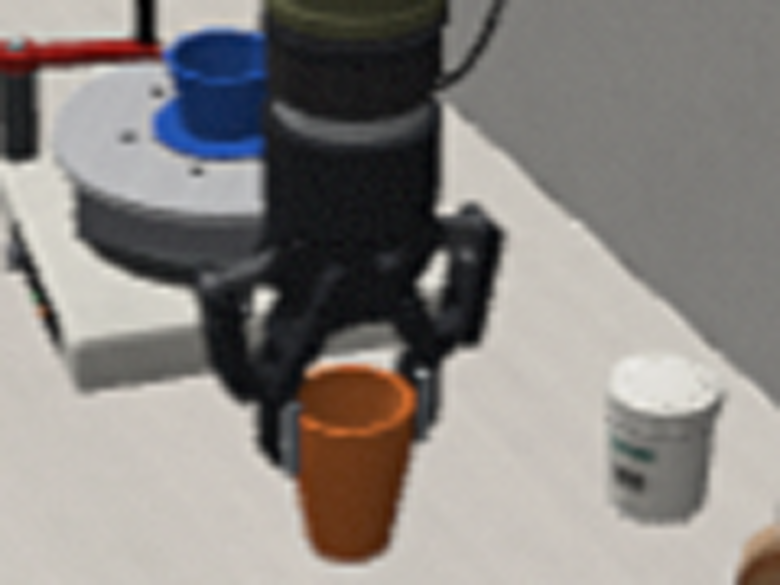

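Gripped at 55 mm width, with the sleeve upright at crop (355,460). Lifting.

Request:
move_arm(
  commands=[
    [[0,0,-0.15],[0,0,0]],
    [[0,0,-0.4],[0,0,0]],
    [[0,0,-0.7],[0,0,0]],
    [[0,0,-1],[0,0,0]],
    [[0,0,-1],[0,0,0]],
  ],
)

```text
t: 17.35
position: [0.4879, -0.2203, 0.1726]
tcp_rot: [[0.006, 1.0, 0.01], [1.0, -0.006, -0.004], [-0.004, 0.01, -1.0]]
wrist_force: [0.4, -0.2, -1.2]
gripper_width: 0.0551
```

Request:
move_arm(
  commands=[
    [[0,0,-0.1],[0,0,0]],
    [[0,0,-0.1],[0,0,0]],
  ],
)

```text
t: 17.55
position: [0.4848, -0.2189, 0.1823]
tcp_rot: [[0.006, 1.0, 0.002], [1.0, -0.006, -0.001], [-0.001, 0.002, -1.0]]
wrist_force: [0.5, -0.1, -2.0]
gripper_width: 0.0548
```

```bash
python3 - <<'E'
from h import *
p,d=shot("scene","s23"); crop(p,250,120,390,230,5.7,"s23c")
plan((.529,.0115,.182),np.pi/2); s=ctrl.get_state(); print(s["gripper_width"],np.round(s["position"],4))
m=mask(p,(5,150,60),(18,255,255)); n,l,st,c=cv2.connectedComponentsWithStats(m); i=1+np.argmax(st[1:,4]); print(st[i])
for v in range(st[i][1],st[i][1]+st[i][3],2):
    u=np.nonzero(l[v]==i)[0]; print(v,u.min(),u.max(),(u.min()+u.max())/2)
E
```

```text
units shift [1.536, 0.289, -0.006] turn [0.0006, 0.0003, -0.004] yaw now 1.5648
0.054982625620692685 [ 0.4843 -0.2186  0.1812]
[316 174  20  33 503]
174 323 328 325.5
176 316 334 325.0
178 317 335 326.0
180 317 334 325.5
182 317 334 325.5
184 317 334 325.5
186 317 334 325.5
188 317 333 325.0
190 317 333 325.0
192 316 332 324.0
194 316 332 324.0
196 317 331 324.0
198 318 331 324.5
200 318 330 324.0
202 318 330 324.0
204 319 329 324.0
206 323 324 323.5
```

View pics/s23c.png

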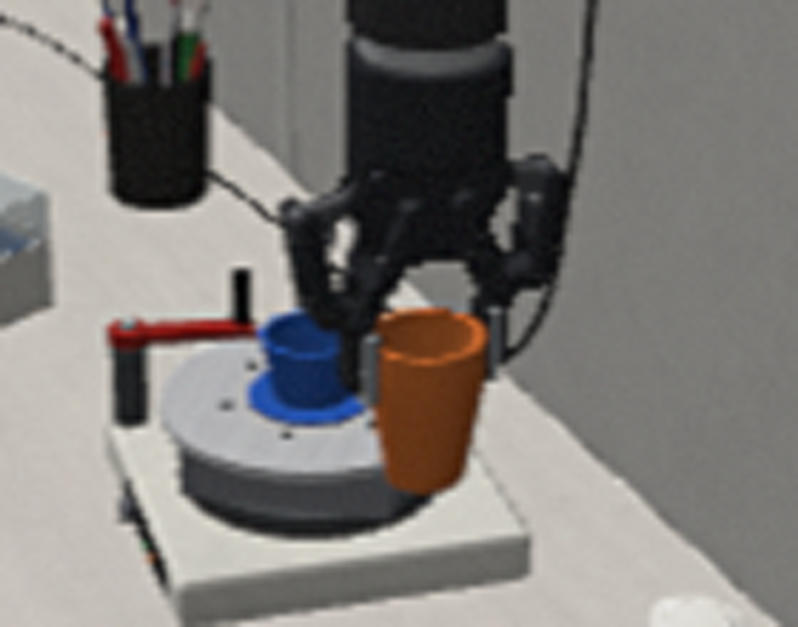

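Request:
move_arm(
  commands=[
    [[0.25,0.05,0],[0,0,0]],
    [[0.5,0.12,0],[0,0,0]],
    [[0.75,0.2,0],[0,0,0]],
    [[1,0.29,0],[0,0,0]],
    [[1,0.29,0],[0,0,0]],
  ],
)

```text
t: 18.1
position: [0.5289, -0.0647, 0.1796]
tcp_rot: [[0.001, 1.0, -0.001], [1.0, -0.001, 0.002], [0.002, -0.001, -1.0]]
wrist_force: [-0.9, -0.9, -1.0]
gripper_width: 0.0554
```

Request:
move_arm(
  commands=[
    [[0.18,0,0],[0,0,0]],
    [[0.36,0,0],[0,0,0]],
    [[0.54,0,0],[0,0,0]],
    [[0.54,0,0],[0,0,0]],
    [[0.54,0,0],[0,0,0]],
  ],
)

```text
t: 18.6
position: [0.5282, 0.012, 0.1801]
tcp_rot: [[0.005, 1.0, -0.002], [1.0, -0.005, -0.001], [-0.001, -0.002, -1.0]]
wrist_force: [-0.2, -0.2, -0.5]
gripper_width: 0.0551
```

```bash
python3 - <<'E'
from h import *
p,d=shot("scene","s24"); crop(p,250,120,390,230,5.7,"s24c")
plan((.529,.012,.15),np.pi/2); s=ctrl.get_state(); print(s["gripper_width"],np.round(s["position"],4),np.round(s["wrist_force"],1))
E
```

```text
units shift [0.003, 0.005, 0.202] turn [-0.0009, 0.0005, -0.0041] yaw now 1.5647
0.055126128028913236 [0.5283 0.0115 0.1803] [-0.2 -1.  -1.8]
```

View pics/s24c.png

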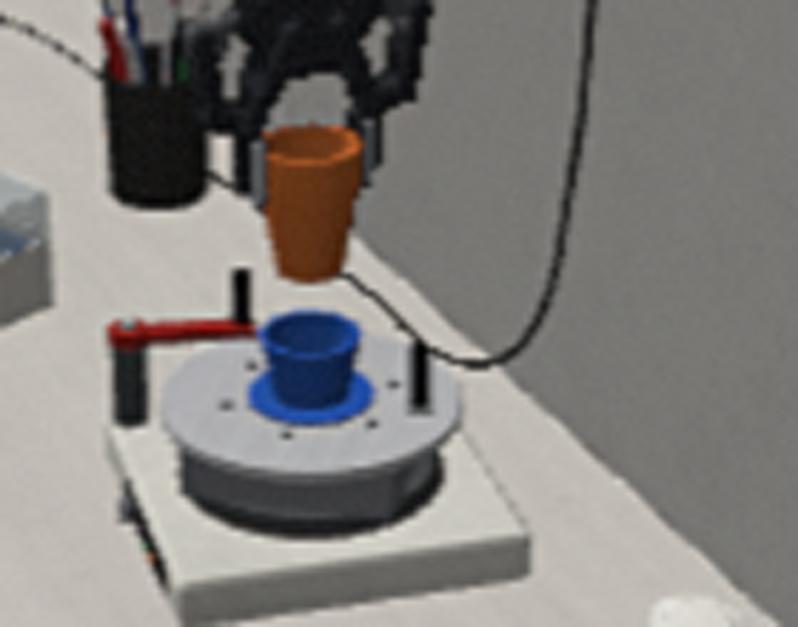

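The sleeve hangs straight above the socket: foot at crop (312,270), mouth at (310,330). I'll lower it gently.

Request:
move_arm(
  commands=[
    [[0.003,0.005,0.1],[0,0,0]],
    [[0.003,0.005,0.2],[0,0,0]],
    [[0.003,0.005,0.28],[0,0,0]],
    [[0.003,0.005,0.34],[0,0,0]],
    [[0.003,0.005,0.34],[0,0,0]],
  ],
)

```text
t: 19.15
position: [0.5285, 0.0121, 0.1287]
tcp_rot: [[0.007, 1.0, -0.003], [1.0, -0.007, -0.0], [-0.0, -0.003, -1.0]]
wrist_force: [-0.4, -0.3, -1.5]
gripper_width: 0.055
```

```bash
python3 - <<'E'
from h import *
p,d=shot("scene","s25"); crop(p,250,120,390,230,5.7,"s25c")
plan((.529,.012,.110),np.pi/2); s=ctrl.get_state(); print(s["gripper_width"],np.round(s["position"],4),np.round(s["wrist_force"],1))
E
```

```text
units shift [-0.002, -0.0, 0.131] turn [-0.0009, 0.0001, -0.0044] yaw now 1.5642
0.05492519831649454 [0.5291 0.0122 0.1296] [ 0.4  0.2 -1.6]
```

View pics/s25c.png

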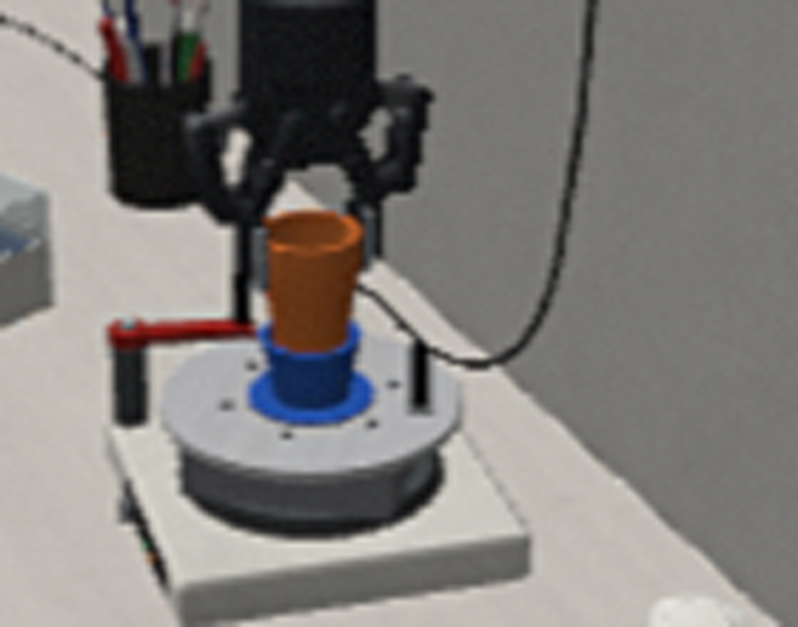

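Request:
move_arm(
  commands=[
    [[-0.002,0,0.03],[0,0,0]],
    [[-0.002,0,0.06],[0,0,0]],
    [[-0.002,0,0.085],[0,0,0]],
    [[-0.002,0,0.1],[0,0,0]],
  ],
)

```text
t: 19.6
position: [0.5298, 0.0128, 0.1151]
tcp_rot: [[0.006, 1.0, 0.0], [1.0, -0.006, 0.001], [0.001, 0.0, -1.0]]
wrist_force: [0.2, 1.6, -0.5]
gripper_width: 0.0552
```

Request:
move_arm(
  commands=[
    [[0,0,0.006],[0,0,0]],
    [[0,0,0.012],[0,0,0]],
  ],
)

```text
t: 19.8
position: [0.5298, 0.0127, 0.1136]
tcp_rot: [[0.006, 1.0, 0.0], [1.0, -0.006, 0.001], [0.001, 0.0, -1.0]]
wrist_force: [0.5, 2.0, 0.8]
gripper_width: 0.0556
```

Request:
move_arm(
  commands=[
    [[0,0,0.007],[0,0,0]],
    [[0,0,0.014],[0,0,0]],
  ],
)

```text
t: 20.0
position: [0.5299, 0.013, 0.1116]
tcp_rot: [[0.006, 1.0, 0.001], [1.0, -0.006, 0.001], [0.001, 0.001, -1.0]]
wrist_force: [-0.3, 4.7, 3.1]
gripper_width: 0.0555
```

Request:
move_arm(
  commands=[
    [[0,0,0.007],[0,0,0]],
    [[0,0,0.007],[0,0,0]],
  ],
)

```text
t: 20.2
position: [0.5299, 0.0131, 0.1106]
tcp_rot: [[0.006, 1.0, 0.001], [1.0, -0.006, 0.002], [0.002, 0.001, -1.0]]
wrist_force: [0.3, 5.6, 3.5]
gripper_width: 0.0553
```

Request:
move_arm(
  commands=[
    [[0.005,0,0],[0,0,0]],
    [[0.01,0,0],[0,0,0]],
    [[0.01,0,0],[0,0,0]],
  ],
)

```text
t: 20.5
position: [0.5298, 0.0135, 0.1103]
tcp_rot: [[0.006, 1.0, 0.0], [1.0, -0.006, -0.001], [-0.001, 0.0, -1.0]]
wrist_force: [-0.5, 1.2, 3.1]
gripper_width: 0.0548
```

Request:
move_arm(
  commands=[
    [[0.002,0,0.005],[0,0,0]],
    [[0.002,0,0.01],[0,0,0]],
    [[0.002,0,0.01],[0,0,0]],
  ],
)

```text
t: 20.8
position: [0.5299, 0.0135, 0.1099]
tcp_rot: [[0.006, 1.0, 0.001], [1.0, -0.006, -0.001], [-0.001, 0.001, -1.0]]
wrist_force: [-2.5, 0.4, 11.9]
gripper_width: 0.0551
```

```bash
python3 - <<'E'
from h import *
p,d=shot("scene","s26"); crop(p,250,120,390,230,5.7,"s26c")
s=ctrl.get_state(); print(s["gripper_width"],np.round(s["position"],4),np.round(s["wrist_force"],1))
E
```

```text
0.05555606784394452 [0.5299 0.0135 0.1099] [-2.9 -0.1 11.8]
```

View pics/s26c.png

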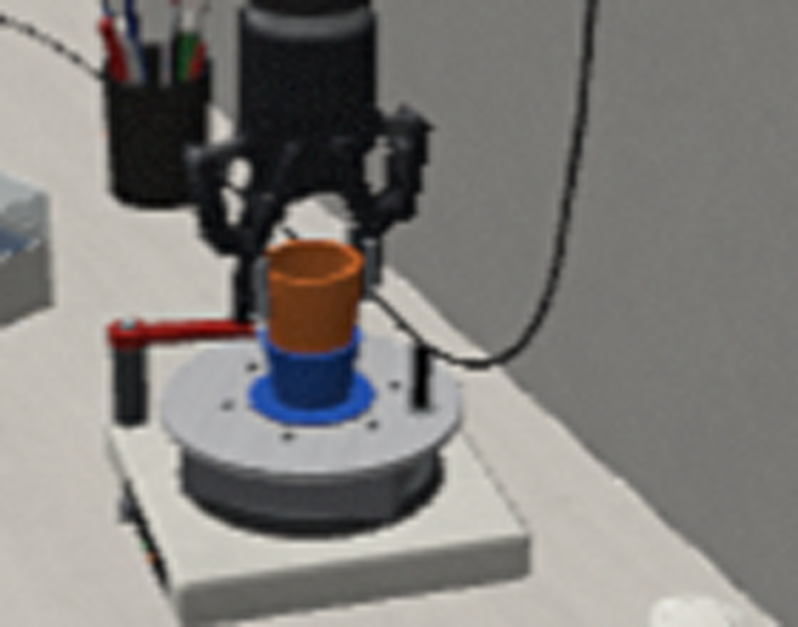

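It is seated at about 12 N of light contact. I'll ease that off, then open.

Request:
move_arm(
  commands=[
    [[0,0,-0.007],[0,0,0]],
    [[0,0,-0.01],[0,0,0]],
  ],
)

```text
t: 21.05
position: [0.5297, 0.0136, 0.11]
tcp_rot: [[0.006, 1.0, 0.0], [1.0, -0.006, -0.001], [-0.001, 0.0, -1.0]]
wrist_force: [0.8, -0.4, -2.0]
gripper_width: 0.0546
```

Request:
move_arm(
  commands=[
    [[0,0,0],[0,0,0]],
    [[0,0,0],[0,0,0]],
    [[0,0,0],[0,0,0]],
    [[0,0,0],[0,0,0]],
    [[0,0,0],[0,0,0]],
  ],
  grip=-1,
)

```text
t: 21.55
position: [0.5296, 0.0142, 0.1102]
tcp_rot: [[0.006, 1.0, -0.0], [1.0, -0.006, -0.0], [-0.0, -0.0, -1.0]]
wrist_force: [0.4, -0.1, 0.6]
gripper_width: 0.0855
```

```bash
python3 - <<'E'
from h import *
p,d=shot("scene","s27"); crop(p,250,120,390,230,5.7,"s27c")
s=ctrl.get_state(); print(s["gripper_width"],np.round(s["position"],4),np.round(s["wrist_force"],1))
E
```

```text
0.08558145931817455 [0.5296 0.0142 0.1102] [ 0.9  0.2 -0.6]
```

View pics/s27c.png

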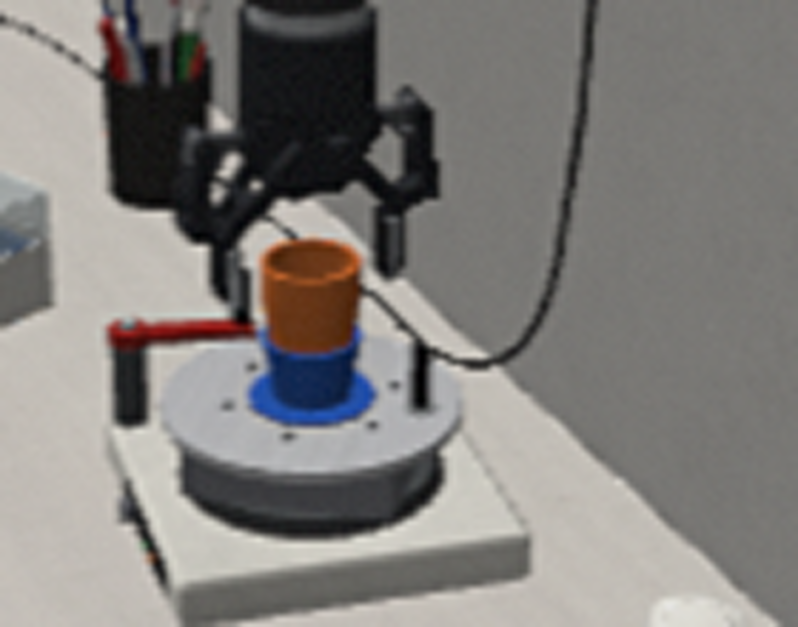

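The sleeve is released and stands upright in the socket at crop (310,300). Retreating upward.

Request:
move_arm(
  commands=[
    [[0,0,-0.1],[0,0,0]],
    [[0,0,-0.3],[0,0,0]],
    [[0,0,-0.6],[0,0,0]],
    [[0,0,-0.9],[0,0,0]],
    [[0,0,-1],[0,0,0]],
  ],
)

```text
t: 22.1
position: [0.5317, 0.0143, 0.2652]
tcp_rot: [[0.006, 1.0, 0.007], [1.0, -0.006, 0.0], [0.0, 0.007, -1.0]]
wrist_force: [1.4, 0.4, -0.0]
gripper_width: 0.0855
```

Request:
move_arm(
  commands=[
    [[-0.3,0,0],[0,0,0]],
    [[-0.6,-0.1,0],[0,0,0]],
    [[-0.9,-0.3,0],[0,0,0]],
    [[-1,-0.5,0],[0,0,0]],
    [[-1,-0.6,0],[0,0,0]],
  ],
)

```text
t: 22.6
position: [0.4364, -0.1372, 0.2602]
tcp_rot: [[0.01, 1.0, -0.001], [1.0, -0.01, -0.001], [-0.001, -0.001, -1.0]]
wrist_force: [0.2, 0.4, 0.7]
gripper_width: 0.0859
```

Request:
move_arm(
  commands=[
    [[-0.3,0,0],[0,0,0]],
    [[-0.6,0,0],[0,0,0]],
    [[-0.9,0,0],[0,0,0]],
    [[-1,0,0],[0,0,0]],
    [[-1,0,0],[0,0,0]],
  ],
)

```text
t: 23.1
position: [0.4379, -0.2865, 0.2599]
tcp_rot: [[0.008, 1.0, -0.0], [1.0, -0.008, 0.0], [0.0, -0.0, -1.0]]
wrist_force: [0.4, 0.5, -0.1]
gripper_width: 0.0854
```

```bash
python3 - <<'E'
from h import *
p=disc("s28"); crop(p,250,130,410,250,5,"s28c")
p,d=shot("top","top28"); crop(p,215,150,475,260,3,"top28c")
print(onplane("top",[(292,202)],.165), np.round(ctrl.get_state()["position"],3))
E
```

```text
discz median 0.0829 253
[[0.52683146 0.00747443 0.165     ]] [ 0.438 -0.284  0.26 ]
```

View pics/s28c.png

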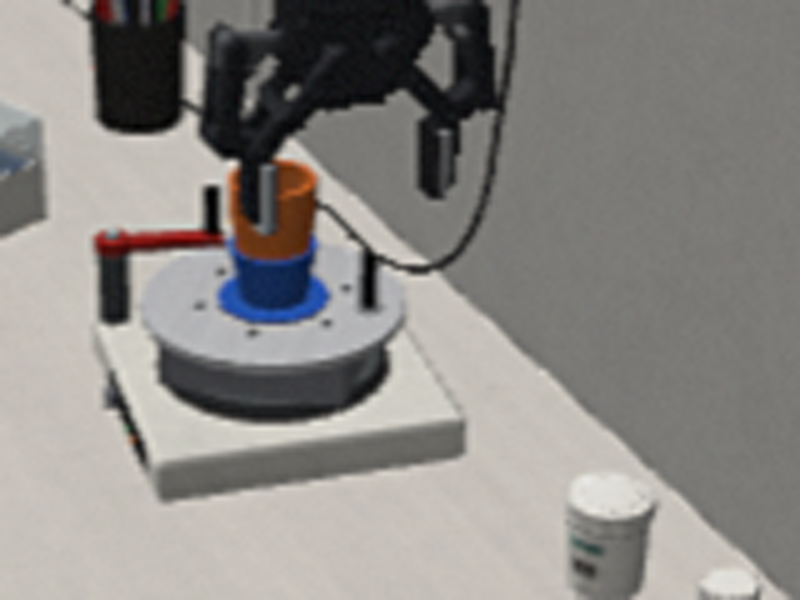

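View pics/top28c.png

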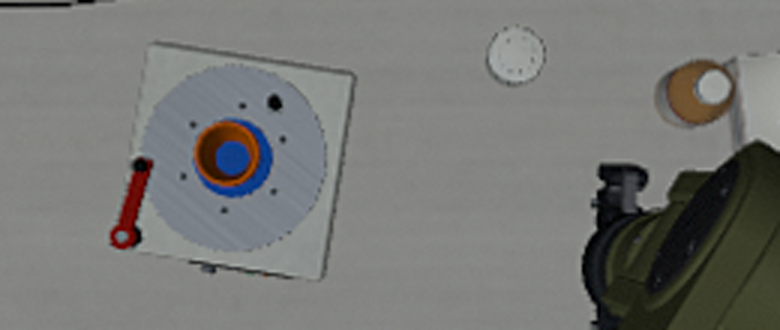

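```bash
python3 - <<'E'
from h import *
from scipy.optimize import least_squares
p=np.load("top28.npz")["p"]; m=mask(p,(5,120,50),(20,255,255)); mm=np.zeros_like(m); mm[185:220,270:310]=m[185:220,270:310]
c=max(cv2.findContours(mm,cv2.RETR_EXTERNAL,cv2.CHAIN_APPROX_NONE)[0],key=cv2.contourArea).reshape(-1,2)
for z in(.16,.165,.17):
    P=onplane("top",c,z)[:,:2]; r=least_squares(lambda q:np.hypot(P[:,0]-q[0],P[:,1]-q[1])-q[2],[*P.mean(0),.028]); print(z,r.x.round(4),r.fun.std().round(4))
d=np.load("top28.npz")["d"]; o,rr=ray("top",c)
E=np.array([o+q*d[v,u] for (u,v),q in zip(c,rr)]); print("rim z",np.sort(E[:,2]).round(3)[-12:])
# disc centre on top view by rim: fit dark/bright edge? use mask of disc colour
p0=np.load("top17.npz")["p"]; h=cv2.cvtColor(p0,cv2.COLOR_RGB2HSV); print(h[185,300],h[180,315],h[230,270])
E
```

```text
0.16 [0.5301 0.0125 0.0264] 0.0008
0.165 [0.5298 0.0122 0.0263] 0.0008
0.17 [0.5296 0.0118 0.0262] 0.0008
rim z [0.171 0.171 0.171 0.171 0.171 0.172 0.172 0.172 0.172 0.173 0.173 0.173]
[109  26 138] [ 60   7 154] [ 78   8 150]
```

```bash
python3 - <<'E'
from h import *
a=np.load("top28.npz");p,d=a["p"],a["d"]
def zat(us):
    o,r=ray("top",us); return np.array([(o+q*d[int(v),int(u)]) for (u,v),q in zip(us,r)])
th=np.linspace(0,2*np.pi,48,endpoint=False)
for z in(.163,.168):
    R=np.c_[.5298+.0262*np.cos(th),.0121+.0262*np.sin(th),np.full(48,z)]
    uv=proj("top",R).round().astype(int); P=zat(uv); k=P[:,2]>.15
    print("rim",k.sum(),np.percentile(P[k][:,2],[10,50,90]).round(4))
    A=np.c_[P[k][:,:2]-[.53,.012],np.ones(k.sum())]; print(np.linalg.lstsq(A,P[k][:,2],rcond=None)[0].round(4))
D=np.c_[.529+.07*np.cos(th),.0115+.07*np.sin(th),np.full(48,.083)]; P=zat(proj("top",D).round().astype(int)); print("disc",np.percentile(P[:,2],[10,50,90]).round(4))
uv=proj("top",np.c_[.5+.0*th,-.1-.05*th/6,0*th]).round().astype(int); print("bench",np.median(zat(uv)[:,2]))
# sleeve rim before in top0
a=np.load("top0.npz");d=a["d"]
R=np.c_[.4846+.0262*np.cos(th),-.2195+.0262*np.sin(th),np.full(48,.075)]; P=zat(proj("top",R).round().astype(int)); k=P[:,2]>.06; print("rim start",k.sum(),np.percentile(P[k][:,2],[10,50,90]).round(4))
E
```

```text
rim 48 [0.1644 0.1688 0.1718]
[0.0586 0.0384 0.1683]
rim 47 [0.1652 0.1687 0.1717]
[0.0403 0.0512 0.1683]
disc [0.0802 0.0839 0.0879]
bench 0.0008506003739671142
rim start 48 [0.0726 0.0754 0.0788]
```

The rim looks about 3 mm higher than expected, and the plane fit hints at a small tilt. I'll move the arm out of both views and average several frames.

Request:
move_arm(
  commands=[
    [[-0.3,-0.1,0],[0,0,0]],
    [[-0.6,-0.2,0],[0,0,0]],
    [[-0.9,-0.3,0],[0,0,0]],
    [[-1,-0.4,0],[0,0,0]],
    [[-1,-0.4,0],[0,0,0]],
  ],
)

```text
t: 23.7
position: [0.3761, -0.4352, 0.2601]
tcp_rot: [[0.008, 1.0, -0.001], [1.0, -0.008, 0.0], [0.0, -0.001, -1.0]]
wrist_force: [1.6, 0.6, 0.0]
gripper_width: 0.0854
```

```bash
cat > tilt.py <<'E'
from h import *
import sys
N=8; ds=[];ps=[]
for i in range(N):
    p,d=cams.camera("top"); ds.append(d); ps.append(p.astype(float))
d=np.mean(ds,0); pt=np.mean(ps,0).astype(np.uint8)
th=np.linspace(0,2*np.pi,96,endpoint=False)
def fit(c,R,z,zmin):
    Q=[]
    for rr in (R-.0012,R,R+.0012):
        W=np.c_[c[0]+rr*np.cos(th),c[1]+rr*np.sin(th),np.full(96,z)]
        uv=proj("top",W).round().astype(int); o,r=ray("top",uv)
        Q+= [o+q*d[v,u] for (u,v),q in zip(uv,r)]
    Q=np.array(Q); k=abs(Q[:,2]-np.median(Q[:,2]))<.006
    A=np.c_[Q[k][:,:2]-c,np.ones(k.sum())]; return np.linalg.lstsq(A,Q[k][:,2],rcond=None)[0].round(4),k.sum()
print("rim",fit(np.array([.5298,.0121]),.0258,.167,.15)); print("disc",fit(np.array([.529,.0115]),.07,.083,.07))
p,dd=shot("scene",sys.argv[1]); crop(p,270,150,350,210,10,sys.argv[1]+"c")
m=mask(p,(5,150,60),(18,255,255)); mm=np.zeros_like(m); mm[150:215,285:330]=m[150:215,285:330]
n,l,st,c=cv2.connectedComponentsWithStats(mm); i=1+np.argmax(st[1:,4]); print(st[i])
for v in range(st[i][1],st[i][1]+st[i][3],2):
    u=np.nonzero(l[v]==i)[0]; print((v,u.min(),u.max()),end=" ")
a=proj("scene",[[.529,.0115,.09],[.529,.0115,.165]]); print("\nvertical axis pix",a.round(1).tolist())
E
python3 tilt.py s29
```

```text
rim (array([ 0.0016, -0.0103,  0.1681]), np.int64(223))
disc (array([0.0001, 0.    , 0.0832]), np.int64(282))
[297 162  10   4  24]
(162, np.int64(301), np.int64(305)) (164, np.int64(297), np.int64(305)) 
vertical axis pix [[304.3, 187.1], [304.2, 165.8]]
```

View pics/s29c.png

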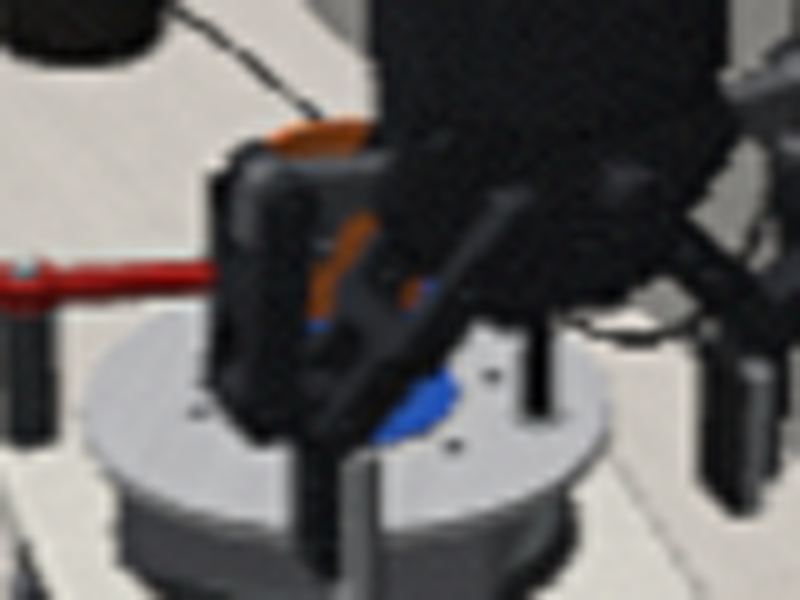

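```bash
python3 - <<'E'
from h import *
p,d=shot("top","top30"); crop(p,215,150,475,270,3,"top30c")
for f in("top0","top17","top30"):
    p=np.load(f+".npz")["p"]; m=cv2.bitwise_or(mask(p,(0,150,40),(6,255,255)),mask(p,(170,150,40),(180,255,255)))
    mm=np.zeros_like(m); mm[190:245,225:280]=m[190:245,225:280]
    n,l,s,c=cv2.connectedComponentsWithStats(mm); i=1+np.argmax(s[1:,4]); v,u=np.nonzero(l==i)
    P=onplane("top",np.c_[u,v],.092)[:,:2]; g=P.mean(0); w=np.linalg.svd(P-g,full_matrices=False)[2][0]; print(f,np.degrees(np.arctan2(w[1],w[0])).round(1))
    if f!="top17":
        pass
d=np.load("top30.npz")["d"]; o,r=ray("top",np.c_[u,v]); print("latch z",np.percentile([(o+q*d[b,a])[2] for (a,b),q in zip(np.c_[u,v],r)],[25,50,75]).round(4))
for nm,x,y,z in(("jar",387,169,.062),("timer",430,231,.028)):
  for f in("top0","top30"): a=np.load(f+".npz"); print(nm,f,a["d"][y,x], a["p"][y-2:y+3,x-2:x+3].mean().round(1))
E
```

```text
top0 -129.4
top17 163.6
top30 163.0
latch z [0.0924 0.0941 0.0959]
jar top0 1.3529325 142.3
jar top30 1.3511791 148.1
timer top0 1.3838753 83.8
timer top30 1.3832637 87.6
```

View pics/top30c.png

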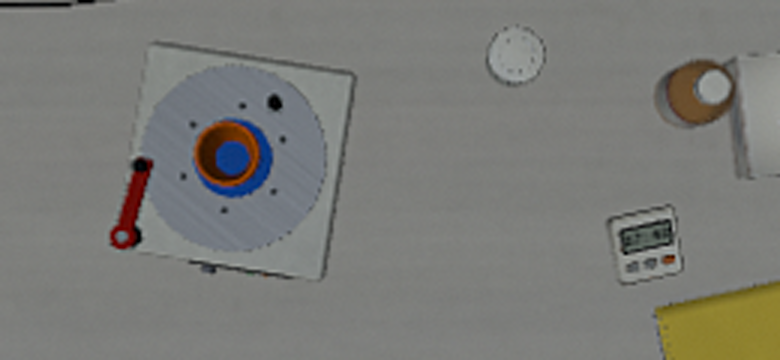

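The latch arm lies level at 94 mm and hasn't moved since the pushes. The sleeve is upright and in place, and the jar and timer read the same as at the start. The arm is clear of everything, so I'm handing in.

```bash
python3 - <<'E'
from workcell import ctrl
print(ctrl.get_state()["t"]); print(ctrl.sign_off())
E
```

```text
24.2
the job is handed in; nothing more can be done
None
```

I handed the job in at 24.2 s. The carrier is home and the sleeve is in the socket, but I could not confirm the latch's exact angle.

- **Carrier:** I pushed the peg round until the carrier dropped. The disc top went from about 93 mm to 83 mm and lay flat (fitted slope 0.002 or less).
- **Latch:** I swung it in until it stopped hard, at about 34 N, and a second push at another height and contact point, at up to 17 N, moved it no further. Its tip lies 8–10 mm inside the rim. The images show a swing of only 66–68° (1.15–1.19 rad) from where it started. I took that to mean it started slightly past zero and is now at its 1.32 stop. If it actually started at zero, it is just short of the 1.2 rad needed.
- **Sleeve:** I lowered it until it touched at about 12 N, eased off and released it. Its rim centre is within about 1–2 mm of the carrier's axis. Averaged frames gave a tilt of about 0.01 rad, though a single noisy frame had suggested 0.07. Its foot is about 48 mm above the carrier's origin, inside the 32–54 mm limit but slightly above the 44–46 mm you gave.
- **Bystanders:** The jar and timer gave the same depth readings as at the start, and the bottle looked unmoved in the last top view.
- **Disagreement with the spec:** The fingertips were about 24 mm behind the reported TCP when shut, and about 36 mm behind when open, not 11 mm ahead as stated. My first pass therefore went over the peg without touching it. I corrected for this from the depth images.

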